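# Microscope objectives back on their stand in order of length

### The arm

A 6-joint arm with a two-finger parallel gripper is mounted at the origin on a cart in front of the work surface, level with it; the furniture and walls round the work are solid. World frame = base frame: x ahead of the robot, y to its left, z up, the work surface at z = 0. Lengths are in m, angles in degrees, forces in N, time in s.
With the tool pointing down it reaches from about 0.35 to 0.875 m from the base axis. Payload 4.2 kg.
Tool frame: the origin (TCP) lies between the finger pads; the fingertips stand 14 mm ahead of it and the grasp point (between the pads) lies 5 mm behind it; z points along the fingers, y is the line along which they close (so a half turn about z gives the same grasp; the last joint's range is limited). The gripper opens to 87 mm and grips with 3 to 60 N. Pads are 19 mm wide; open, the fingers measure 117 mm over their backs; the gripper's body (75 mm by 190 mm) begins 51 mm behind the grasp point.
Start: joints at [88.155, 22.042, 0.453, 0, -68.411, -14.817], TCP at [0.179, 0.599, 0.237] pointing down, gripper open.
Joint ranges: [-179.83, 179.83], [-69.29, 118.12], [-61.27, 80.66], [-181.25, 117.63], [-171.15, -9.14], [-177.46, 177.46]. Speed limits (degrees/s): [159.86, 159.86, 180, 180, 180, 180].

### API

Orientations are given as a 3x3 rotation matrix whose columns are the frame's x, y, z axes.
In Python, from station import * gives the robot as it stands. The module is installed in compiled form; this text tells all that it offers.
- The arm moves only by the tool play_rows, never from a script. Its argument "steps" is a list of rows, each an object of numbers: "ax", "ay", "az": the turn, a rotation vector about the tool's x, y, z in degrees; "dx", "dy", "dz": the shift along the tool's x, y, z in mm; "claw": the finger opening in mm, from 0 to 87. A call has 1 to 20 rows; each row shifts and turns the commanded pose from where the row before left it, along the tool's axes as they then stand; what a row does not reach is not made up. A row lasts 1/10 s, in which the tool goes at most 50 mm and 8.59 degrees, less where a joint would pass 70% of its speed; a pose out of reach is approached as far as the arm can. A call with a gripper value outside its range is refused whole. The fingers move at their own pace and stop on an object; the grip force is fixed at half the most. Time passes only in rows, so rows that do not move let the fingers close. It gives the time, the measured TCP pose, the force, the opening and the grip force at its end, in the units of the state.
- sense(): the state, without advancing time (a new reading comes with each control period).
- capture(name): name is "scene" or "top"; returns a dict with "frame" (420x560x3 uint8, blue, green, red), "range_z" (420x560 float32, m along the optical axis (not along the pixel's ray), 0 where there is no reading), "fx", "fy", "cx", "cy" (pixels), "xyz" and "rotation" of the camera in the world. Camera axes: x right, y down, z forward; pixel columns grow to the right and rows downward; lengths in m; the calibration is good to about 2 mm. A picture is of the moment at which its call begins.
- finish_job(): hands the job in; it is judged then, once.
The state is a dict: "time_s": time; "joints": joint angles; "joint_velocities": joint speeds; "effort": joint torques, N m; "tcp_pos": TCP position; "ee_rot": TCP orientation; "wrist_force": force on the tool from outside, world axes, zero at the start; "moment": the same for the moment, N m; "gripper_width": opening from 0.0 (shut) to 1.0 (fully open); "gripper_force": force on a finger pad.
Only numpy, scipy, OpenCV 4.12 (cv2) and the standard library are available. Lean on these libraries where they do the work, as an engineer would, in place of code of your own. Each camera call takes 0.05 s, during which the arm holds its last target. There are 200 camera calls.

### The job

The four cleaned microscope objectives stand on the grey mat. Put them back into the cups of the objective stand in order of length, the shortest in the cup next to the stand's red end and the longest at the far end, each upright and fully down in its cup. They are fragile optics, so lower them gently without dropping or tipping any, and leave the oil bottle where it stands.

Things in the scene. Friction and masses are not known exactly. Their poses are not given: they have to be found in the camera images.
- objective_red: Loose microscope objective with a red ring, 36 mm tall, upright on the 3 mm thick grey mat, 75 mm or more from the next. The shortest: a stubby nose, 17 mm across the tip. Round: black foot 30 mm wide up to 9 mm, metal barrel 29 mm wide from 9 to 30 mm (grip here), sloped red ring from 27 to 34 mm, steel nose 19 mm wide or less above. 0.07 to 0.14 kg. Origin: centre of the underside, z up.
- objective_yellow: Loose microscope objective with a yellow ring, 44 mm tall, upright on the 3 mm thick grey mat, 75 mm or more from the next. Second shortest: nose 15 mm across the tip. Round: black foot 30 mm wide up to 9 mm, metal barrel 29 mm wide from 9 to 30 mm (grip here), sloped yellow ring from 27 to 34 mm, steel nose 19 mm wide or less above. 0.07 to 0.14 kg. Origin: centre of the underside, z up.
- objective_green: Loose microscope objective with a green ring, 52 mm tall, upright on the 3 mm thick grey mat, 75 mm or more from the next. Second longest: nose narrowing to 11 mm. Round: black foot 30 mm wide up to 9 mm, metal barrel 29 mm wide from 9 to 30 mm (grip here), sloped green ring from 27 to 34 mm, steel nose 19 mm wide or less above. 0.07 to 0.14 kg. Origin: centre of the underside, z up.
- objective_blue: Loose microscope objective with a blue ring, 60 mm tall, upright on the 3 mm thick grey mat, 75 mm or more from the next. The longest: slim nose tapering to 9 mm. Round: black foot 30 mm wide up to 9 mm, metal barrel 29 mm wide from 9 to 30 mm (grip here), sloped blue ring from 27 to 34 mm, steel nose 19 mm wide or less above. 0.07 to 0.14 kg. Origin: centre of the underside, z up.
- cup_a: One of four identical fixed black round cups in a row on the stand, for one objective each: 49 mm wide outside, 42 mm inside (6 mm play round a foot), 13 mm tall. Origin: centre of the underside, 10 mm above the worktop; inner floor 13 mm and rim 23 mm above the worktop. Which of cups a to d has which place in the row varies.
- cup_b: One of four identical fixed black round cups in a row on the stand, for one objective each: 49 mm wide outside, 42 mm inside (6 mm play round a foot), 13 mm tall. Origin: centre of the underside, 10 mm above the worktop; inner floor 13 mm and rim 23 mm above the worktop. Which of cups a to d has which place in the row varies.
- cup_c: One of four identical fixed black round cups in a row on the stand, for one objective each: 49 mm wide outside, 42 mm inside (6 mm play round a foot), 13 mm tall. Origin: centre of the underside, 10 mm above the worktop; inner floor 13 mm and rim 23 mm above the worktop. Which of cups a to d has which place in the row varies.
- cup_d: One of four identical fixed black round cups in a row on the stand, for one objective each: 49 mm wide outside, 42 mm inside (6 mm play round a foot), 13 mm tall. Origin: centre of the underside, 10 mm above the worktop; inner floor 13 mm and rim 23 mm above the worktop. Which of cups a to d has which place in the row varies.
- stand: Fixed aluminium plate 262 x 58 x 10 mm on the worktop, at any angle, left or right of the mat, with a red plastic cap across one end. Origin: centre of the underside; x runs along the row, the red end is at -x (x = -0.132), z up. The cups are centred across it (y = 0) at x = -0.096, -0.032, 0.032 and 0.096, 64 mm apart.
- oil_bottle: Bystander: small loose amber bottle with a black cap, 30 mm wide, 73 mm tall, on the worktop behind and between stand and mat. Origin: centre of the underside, z up. To be left alone.

How it is judged:
By the outcome, as a careful person would: the job done as asked, in the order asked, and still so for the second after the job is handed in, with the robot touching nothing.
It also fails if it takes over 104 s, if anything falls off the work surface, if the arm or the gripper's body presses on something with over 40 N, if the wrist force passes 120 N, or if a joint passes its speed limit or range.

## Working session

There is one attempt and no reset: what is moved stays moved. The work goes in short steps, Python scripts to look and compute and a tool call to move; the robot and the scene stay as the last step left them, time stands still between calls to the robot, and variables do not carry over. Pictures are saved under pics/ and viewed, at most 14 in all, crops included, and the job is handed in when it is done.

Besides the shell and the picture viewer there is one more tool, called after "Emit:" by a JSON object that holds its "name" and its "arguments". play_rows: Moves the arm, as the interface text tells. Its arguments: {"type":"object","properties":{"steps":{"type":"array"}},"required":["steps"]}

```bash
mkdir -p pics; python3 - <<'E'
from station import *
import cv2,numpy as np
s=sense();print(s['time_s'],s['tcp_pos'],np.round(s['ee_rot'],3).tolist())
for n in("scene","top"):
    c=capture(n);cv2.imwrite(f"pics/{n}0.png",c["frame"]);print(n,c["fx"],c["cx"],c["cy"],c["xyz"],np.round(c["rotation"],3).tolist())
    np.savez(n+"0.npz",**c)
E
```

```text
0.0 [0.1790317  0.59823124 0.23546982] [[0.958, -0.287, -0.001], [-0.287, -0.958, -0.002], [0.0, 0.002, -1.0]]
scene 434.22962048424773 281.0751743979596 204.57951366068994 [-0.15538721 -0.36053527  0.43593025] [[0.451, -0.39, 0.803], [-0.892, -0.178, 0.414], [-0.018, -0.903, -0.428]]
top 489.4121842221134 271.56151561521625 212.64035174976033 [0.36906519 0.00103757 1.02195016] [[0.034, -0.979, 0.203], [-0.999, -0.033, 0.006], [0.001, -0.203, -0.979]]
```

View pics/top0.png

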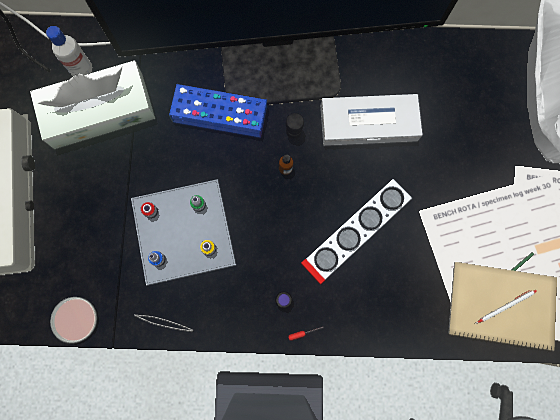

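View pics/scene0.png

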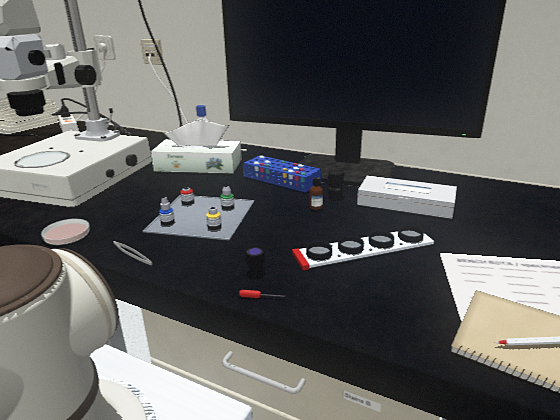

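The top view shows the red objective at (149,210), green (198,203), blue (157,259) and yellow (208,247) on the mat. The stand runs from its red end at (314,272) to (402,188), with cups at about (326,259), (348,239), (371,218) and (393,198). The bottle is at (286,163). The scene view agrees.

```bash
cat > h.py <<'E'
import cv2,numpy as np
def ray(c,u,v,z):
    d=c["rotation"]@np.array([(u-c["cx"])/c["fx"],(v-c["cy"])/c["fy"],1.]);p=np.asarray(c["xyz"])
    return (p+d*(z-p[2])/d[2])
def cloud(c):
    v,u=np.mgrid[:420,:560];r=c["range_z"]
    P=np.stack([(u-c["cx"])/c["fx"]*r,(v-c["cy"])/c["fy"]*r,r],-1)
    return P@np.asarray(c["rotation"]).T+np.asarray(c["xyz"])
HS={"red":[(0,8),(172,180)],"yellow":[(22,34)],"green":[(55,90)],"blue":[(100,125)]}
def ring(c,name,uv,R=13):
    hsv=cv2.cvtColor(c["frame"],cv2.COLOR_BGR2HSV);m=np.zeros((420,560),np.uint8)
    for a,b in HS[name]: m|=cv2.inRange(hsv,(a,110,50),(b,255,255))
    k=np.zeros_like(m);cv2.circle(k,uv,R,255,-1);m&=k
    n,l,st,_=cv2.connectedComponentsWithStats(m)
    p=cv2.findNonZero(m)
    return cv2.minEnclosingCircle(p),len(p)
E
python3 - <<'E'
from h import *
T=dict(np.load("top0.npz"));S=dict(np.load("scene0.npz"))
up={"red":(149,210),"green":(198,203),"blue":(157,259),"yellow":(208,247)}
us={"red":(187,195),"green":(227,197),"blue":(166,212),"yellow":(214,218)}
C=cloud(T);CS=cloud(S)
for n in up:
    (a,r,),k=ring(T,n,up[n])[0],ring(T,n,up[n])[1]
    (b,rb),kb=ring(S,n,us[n])
    print(n,np.round(a,1),round(r,1),k,np.round(ray(T,*a,.031),4)[:2],'| scene',np.round(b,1),round(rb,1),kb,np.round(ray(S,*b,.0335),4)[:2])
    u,v=up[n];P=C[v-14:v+15,u-14:u+15].reshape(-1,3);q=P[(P[:,2]>.02)&(P[:,2]<.09)]
    print('  cloud n',len(q),'mid',np.round((q[:,:2].min(0)+q[:,:2].max(0))/2,4),'ext',np.round(np.ptp(q[:,:2],axis=0),4),'zmax',q[:,2].max().round(4))
g=cv2.cvtColor(T["frame"],cv2.COLOR_BGR2HSV)
w=cv2.inRange(g,(0,0,170),(180,60,255));rd=cv2.inRange(g,(0,120,100),(8,255,255))|cv2.inRange(g,(172,120,100),(180,255,255))
k=np.zeros_like(w);cv2.fillPoly(k,[np.array([[290,268],[395,170],[420,195],[322,292]])],255)
bx=cv2.minAreaRect(cv2.findNonZero(w&k));print('plate',bx)
rb=cv2.minAreaRect(cv2.findNonZero(rd&k));print('red',rb)
print([np.round(ray(T,*p,.010)[:2],4).tolist() for p in cv2.boxPoints(bx)],'red c',ray(T,*rb[0],.010))
print('plate c',ray(T,*bx[0],.010))
P=C[(k>0)];q=P[(P[:,2]>.018)&(P[:,2]<.03)];print('rim z',np.median(q[:,2]),len(q),'mean',q.mean(0))
for uv in[(326,259),(348,239),(371,218),(393,198)]: print(ray(T,*uv,.02)[:2].round(4))
big=cv2.resize(np.hstack([T["frame"][170:290,285:425],T["frame"][175:295,120:260]]),None,fx=2.8,fy=2.8,interpolation=cv2.INTER_CUBIC);cv2.imwrite("pics/crop1.png",big)
E
```

```text
red [147.2 208.6] 6.8 88 [0.5738 0.2651] | scene [186.  190.5] 6.2 45 [0.5747 0.2665]
  cloud n 175 mid [0.5735 0.2638] ext [0.028  0.0275] zmax 0.0435
green [196.5 201.5] 6.7 66 [0.5923 0.1641] | scene [226.5 195.5] 6.5 43 [0.5901 0.1635]
  cloud n 173 mid [0.5917 0.1634] ext [0.0286 0.0281] zmax 0.0605
blue [154.7 257.6] 7.2 82 [0.4728 0.2413] | scene [165.5 210.5] 6.7 56 [0.4702 0.2392]
  cloud n 182 mid [0.4726 0.2408] ext [0.0281 0.0293] zmax 0.0665
yellow [207.  246.7] 7.1 95 [0.4987 0.1367] | scene [213.  214.5] 6.2 53 [0.497  0.1358]
  cloud n 172 mid [0.4984 0.1368] ext [0.0275 0.0289] zmax 0.0519
plate ((358.80133056640625, 228.32778930664062), (27.903125762939453, 119.14041137695312), 47.40597152709961)
red ((312.5724182128906, 270.9796142578125), (29.12672996520996, 6.3903913497924805), 47.726318359375)
[[0.4841, -0.066], [0.6636, -0.2504], [0.6197, -0.2898], [0.4431, -0.1056]] red c [ 0.45854497 -0.08103236  0.01      ]
plate c [ 0.55101111 -0.17644608  0.01      ]
rim z 0.02225350258552461 517 mean [ 0.55174388 -0.17697216  0.02226536]
[ 0.4831 -0.1073]
[ 0.5261 -0.1523]
[ 0.572  -0.2002]
[ 0.6164 -0.2467]
```

View pics/crop1.png

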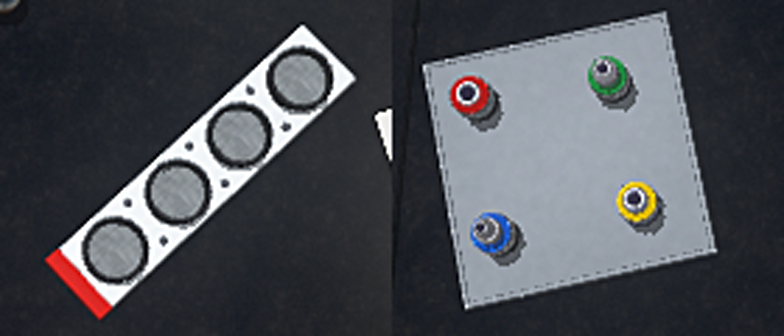

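The crop shows four empty cups with grey floors, the red end at lower left, and all four objectives upright on the mat. Next I'll refine the cup centres and work out the moves.

```bash
python3 - <<'E'
from h import *
T=dict(np.load("top0.npz"));C=cloud(T)
from scipy.optimize import least_squares
k=np.zeros((420,560),np.uint8);cv2.fillPoly(k,[np.array([[290,268],[395,170],[420,195],[322,292]])],255)
P=C[(k>0)];q=P[(P[:,2]>.020)&(P[:,2]<.026)][:,:2]
def f(x):
    d=np.array([np.cos(x[2]),np.sin(x[2])]);c=[x[:2]+t*d for t in(-.096,-.032,.032,.096)]
    return np.min([abs(np.hypot(*(q-a).T)-.0228) for a in c],axis=0)
r=least_squares(f,[.5517,-.177,np.radians(-46)],loss='soft_l1',f_scale=.001);x=r.x
print(x,np.degrees(x[2]),np.mean(f(x)))
d=np.array([np.cos(x[2]),np.sin(x[2])])
for t in(-.096,-.032,.032,.096): print((x[:2]+t*d).round(4), np.hypot(*(x[:2]+t*d)))
g=cv2.cvtColor(T["frame"],cv2.COLOR_BGR2HSV)
for t in(-.096,-.032,.032,.096):
    w=np.r_[x[:2]+t*d,.013];cc=T["rotation"].T@(w-T["xyz"]);u=cc[:2]/cc[2]*T["fx"]+[T["cx"],T["cy"]]
    kk=np.zeros_like(k);cv2.circle(kk,tuple(int(round(a)) for a in u),12,255,-1)
    m=kk&cv2.inRange(g,(0,0,70),(180,80,165))
    M=cv2.moments(m,True);print(u.round(1),M['m10']/M['m00'],M['m01']/M['m00'],M['m00'],ray(T,M['m10']/M['m00'],M['m01']/M['m00'],.013)[:2])
E
```

```text
[ 0.55079194 -0.175354   -0.79829722] -45.73906143256192 0.0009427740684436675
[ 0.4838 -0.1066] 0.4953964180616561
[ 0.5285 -0.1524] 0.5500046033955283
[ 0.5731 -0.1983] 0.6064524024886253
[ 0.6178 -0.2441] 0.6642710058494039
[325.3 259. ] 324.96815286624206 258.9363057324841 314.0 [ 0.48393377 -0.10595133]
[347.5 238.4] 347.90635451505017 237.8227424749164 299.0 [ 0.52962003 -0.15319064]
[369.4 218.1] 369.3095238095238 218.0204081632653 294.0 [ 0.57320292 -0.19803126]
[390.9 198.1] 391.17625899280574 198.07194244604315 278.0 [ 0.61787421 -0.2446162 ]
```

Emit:
{"name": "play_rows", "arguments": {"steps": [{"dx": 17, "dy": 15.5, "claw": 60}, {"dx": 17, "dy": 15.5, "claw": 60}, {"dx": 17, "dy": 15.5, "claw": 60}, {"dx": 17, "dy": 15.5, "claw": 60}, {"dx": 17, "dy": 15.5, "claw": 60}, {"dx": 17, "dy": 15.5, "claw": 60}, {"dx": 17, "dy": 15.5, "claw": 60}, {"dx": 17, "dy": 15.5, "claw": 60}, {"dx": 17, "dy": 15.5, "claw": 60}, {"dx": 17, "dy": 15.5, "claw": 60}, {"az": 7.25, "claw": 60}, {"az": 7.25, "claw": 60}, {"az": 7.25, "claw": 60}, {"az": 7.25, "claw": 60}, {"claw": 60}, {"claw": 60}]}}

```text
invalid input at $.steps[0]: expected keys ax, ay, az, dx, dy, dz, claw
```

```bash
cat > go.py <<'E'
import sys,numpy as np
from station import *
from scipy.spatial.transform import Rotation as R
P={"red":(.5738,.2645),"green":(.592,.1638),"blue":(.4725,.241),"yellow":(.4987,.1367),"c1":(.484,-.1065),"c2":(.5287,-.1525),"c3":(.573,-.198),"c4":(.618,-.2443)}
s=sense();E=np.array(s["ee_rot"]);p=np.array(s["tcp_pos"])
print('t',s['time_s'],'p',p.round(4),'yaw',np.degrees(np.arctan2(E[1,0],E[0,0])).round(2),'z',E[:,2].round(4),'w',s['gripper_width']*87,'f',np.round(s['wrist_force'],1),'j',np.round(s['joints'],1))
a=np.radians(-45.74);D=np.array([[np.cos(a),np.sin(a),0],[np.sin(a),-np.cos(a),0],[0,0,-1]])
print('turn',(R.from_matrix(E.T@D).as_rotvec(degrees=True)).round(2))
for x in sys.argv[1:]:
    n,z=x.split(',');t=np.r_[P[n],float(z)];print(x,'shift mm',(D.T@(t-p)*1000).round(1));p=t
E
python3 go.py blue,.13 blue,.03 c4,.13
```

```text
t 0.1 p [0.179  0.5983 0.2356] yaw -16.67 z [-4.0e-04 -1.9e-03 -1.0e+00] w 87.37836456852939 f [ 1.   0.3 -0.5] j [ 88.2  22.1   0.4  -0.  -68.4 -14.8]
turn [ 0.11 -0.04 29.07]
blue,.13 shift mm [460.7  39.2 105.6]
blue,.03 shift mm [  0.   0. 100.]
c4,.13 shift mm [ 449.1  234.5 -100. ]
```

All keys are needed in every row.

Emit:
{"name": "play_rows", "arguments": {"steps": [{"ax": 0, "ay": 0, "az": 0, "dx": 17, "dy": 15.5, "dz": 0, "claw": 60}, {"ax": 0, "ay": 0, "az": 0, "dx": 17, "dy": 15.5, "dz": 0, "claw": 60}, {"ax": 0, "ay": 0, "az": 0, "dx": 17, "dy": 15.5, "dz": 0, "claw": 60}, {"ax": 0, "ay": 0, "az": 0, "dx": 17, "dy": 15.5, "dz": 0, "claw": 60}, {"ax": 0, "ay": 0, "az": 0, "dx": 17, "dy": 15.5, "dz": 0, "claw": 60}, {"ax": 0, "ay": 0, "az": 0, "dx": 17, "dy": 15.5, "dz": 0, "claw": 60}, {"ax": 0, "ay": 0, "az": 0, "dx": 17, "dy": 15.5, "dz": 0, "claw": 60}, {"ax": 0, "ay": 0, "az": 0, "dx": 17, "dy": 15.5, "dz": 0, "claw": 60}, {"ax": 0, "ay": 0, "az": 0, "dx": 17, "dy": 15.5, "dz": 0, "claw": 60}, {"ax": 0, "ay": 0, "az": 0, "dx": 17, "dy": 15.5, "dz": 0, "claw": 60}, {"ax": 0, "ay": 0, "az": 7.25, "dx": 0, "dy": 0, "dz": 0, "claw": 60}, {"ax": 0, "ay": 0, "az": 7.25, "dx": 0, "dy": 0, "dz": 0, "claw": 60}, {"ax": 0, "ay": 0, "az": 7.25, "dx": 0, "dy": 0, "dz": 0, "claw": 60}, {"ax": 0, "ay": 0, "az": 7.3, "dx": 0, "dy": 0, "dz": 0, "claw": 60}, {"ax": 0, "ay": 0, "az": 0, "dx": 0, "dy": 0, "dz": 0, "claw": 60}, {"ax": 0, "ay": 0, "az": 0, "dx": 0, "dy": 0, "dz": 0, "claw": 60}]}}

```text
time_s: 1.7
tcp_pos: [0.2976, 0.4012, 0.2364]
ee_rot: [[0.7, -0.714, -0.0], [-0.714, -0.7, -0.0], [0.0, 0.0, -1.0]]
wrist_force: [-0.2, 0.4, 0.1]
gripper_width: 0.689
gripper_force: 0.0
```

```bash
python3 go.py blue,.12 blue,.03 c4,.13
```

```text
t 1.7 p [0.2976 0.4012 0.2364] yaw -45.56 z [-2.e-04 -3.e-04 -1.e+00] w 59.905266592818 f [-0.2  0.4  0.1] j [ 72.1   9.8 -16.7  -0.  -63.5 -27.6]
turn [ 0.02 -0.    0.18]
blue,.12 shift mm [236.8 -13.4 116.4]
blue,.03 shift mm [ 0.  0. 90.]
c4,.13 shift mm [ 449.1  234.5 -100. ]
```

Emit:
{"name": "play_rows", "arguments": {"steps": [{"ax": 0, "ay": 0, "az": 0.2, "dx": 23.7, "dy": -1.3, "dz": 11.6, "claw": 60}, {"ax": 0, "ay": 0, "az": 0, "dx": 23.7, "dy": -1.3, "dz": 11.6, "claw": 60}, {"ax": 0, "ay": 0, "az": 0, "dx": 23.7, "dy": -1.3, "dz": 11.6, "claw": 60}, {"ax": 0, "ay": 0, "az": 0, "dx": 23.7, "dy": -1.3, "dz": 11.6, "claw": 60}, {"ax": 0, "ay": 0, "az": 0, "dx": 23.7, "dy": -1.3, "dz": 11.6, "claw": 60}, {"ax": 0, "ay": 0, "az": 0, "dx": 23.7, "dy": -1.4, "dz": 11.6, "claw": 60}, {"ax": 0, "ay": 0, "az": 0, "dx": 23.7, "dy": -1.4, "dz": 11.6, "claw": 60}, {"ax": 0, "ay": 0, "az": 0, "dx": 23.7, "dy": -1.4, "dz": 11.6, "claw": 60}, {"ax": 0, "ay": 0, "az": 0, "dx": 23.7, "dy": -1.4, "dz": 11.6, "claw": 60}, {"ax": 0, "ay": 0, "az": 0, "dx": 23.7, "dy": -1.3, "dz": 12, "claw": 60}, {"ax": 0, "ay": 0, "az": 0, "dx": 0, "dy": 0, "dz": 10, "claw": 60}, {"ax": 0, "ay": 0, "az": 0, "dx": 0, "dy": 0, "dz": 10, "claw": 60}, {"ax": 0, "ay": 0, "az": 0, "dx": 0, "dy": 0, "dz": 10, "claw": 60}, {"ax": 0, "ay": 0, "az": 0, "dx": 0, "dy": 0, "dz": 0, "claw": 60}, {"ax": 0, "ay": 0, "az": 0, "dx": 0, "dy": 0, "dz": 0, "claw": 60}]}}

```text
time_s: 3.2
tcp_pos: [0.4719, 0.2412, 0.0902]
ee_rot: [[0.697, -0.717, 0.0], [-0.717, -0.697, -0.0], [0.0, 0.0, -1.0]]
wrist_force: [1.0, -0.0, 0.8]
gripper_width: 0.689
gripper_force: 0.0
```

```bash
python3 go.py blue,.03 c4,.13; python3 - <<'E'
from station import *
import cv2
c=capture("scene");cv2.imwrite("pics/s1.png",cv2.resize(c["frame"][110:260,80:280],None,fx=4,fy=4))
E
```

```text
t 3.2 p [0.4719 0.2412 0.0902] yaw -45.82 z [ 0.e+00 -2.e-04 -1.e+00] w 59.90961677201167 f [ 1.  -0.   0.8] j [ 44.6  21.9 -23.8   0.  -44.3  -0.5]
turn [ 0.01 -0.01 -0.08]
blue,.03 shift mm [ 0.6 -0.3 60.2]
c4,.13 shift mm [ 449.1  234.5 -100. ]
```

View pics/s1.png

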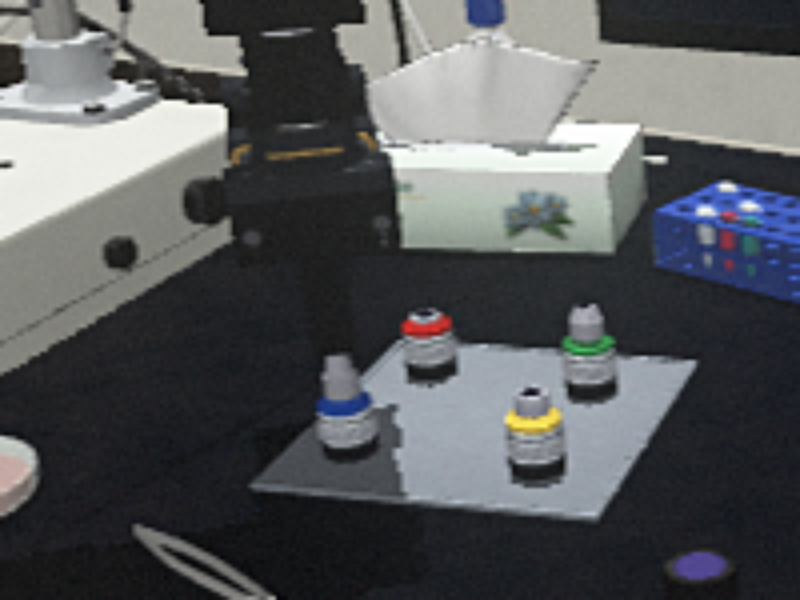

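The crop shows the gripper above blue, with the fingertips at about (332,345) and the blue objective's axis at about (343,410). I'll check that against the projection.

```bash
python3 - <<'E'
import numpy as np
S=dict(np.load("scene0.npz"))
for z in(.12,.10,.076,.06,.033,.015):
    cc=S["rotation"].T@(np.array([.4719,.2412,z])-S["xyz"]);u=cc[:2]/cc[2]*S["fx"]+[S["cx"],S["cy"]];print(z,((u-[80,110])*4).round(0))
E
```

```text
0.12 [319. 248.]
0.1 [324. 284.]
0.076 [330. 327.]
0.06 [334. 355.]
0.033 [341. 401.]
0.015 [346. 431.]
```

Emit:
{"name": "play_rows", "arguments": {"steps": [{"ax": 0, "ay": 0, "az": 0, "dx": 1, "dy": 0, "dz": 10, "claw": 60}, {"ax": 0, "ay": 0, "az": 0, "dx": 0, "dy": 0, "dz": 10, "claw": 60}, {"ax": 0, "ay": 0, "az": 0, "dx": 0, "dy": 0, "dz": 10, "claw": 60}, {"ax": 0, "ay": 0, "az": 0, "dx": 0, "dy": 0, "dz": 10, "claw": 60}, {"ax": 0, "ay": 0, "az": 0, "dx": 0, "dy": 0, "dz": 10, "claw": 60}, {"ax": 0, "ay": 0, "az": 0, "dx": 0, "dy": 0, "dz": 6, "claw": 60}, {"ax": 0, "ay": 0, "az": 0, "dx": 0, "dy": 0, "dz": 4, "claw": 60}, {"ax": 0, "ay": 0, "az": 0, "dx": 0, "dy": 0, "dz": 0, "claw": 60}, {"ax": 0, "ay": 0, "az": 0, "dx": 0, "dy": 0, "dz": 0, "claw": 45}, {"ax": 0, "ay": 0, "az": 0, "dx": 0, "dy": 0, "dz": 0, "claw": 38}, {"ax": 0, "ay": 0, "az": 0, "dx": 0, "dy": 0, "dz": 0, "claw": 34}, {"ax": 0, "ay": 0, "az": 0, "dx": 0, "dy": 0, "dz": 0, "claw": 31}, {"ax": 0, "ay": 0, "az": 0, "dx": 0, "dy": 0, "dz": 0, "claw": 28}, {"ax": 0, "ay": 0, "az": 0, "dx": 0, "dy": 0, "dz": 0, "claw": 20}, {"ax": 0, "ay": 0, "az": 0, "dx": 0, "dy": 0, "dz": 0, "claw": 20}, {"ax": 0, "ay": 0, "az": 0, "dx": 0, "dy": 0, "dz": 0, "claw": 20}, {"ax": 0, "ay": 0, "az": 0, "dx": 0, "dy": 0, "dz": 0, "claw": 20}]}}

```text
time_s: 4.95
tcp_pos: [0.4729, 0.24, 0.0302]
ee_rot: [[0.696, -0.718, 0.0], [-0.718, -0.696, 0.0], [0.0, -0.0, -1.0]]
wrist_force: [-0.0, 0.0, 1.1]
gripper_width: 0.311
gripper_force: 30.0
```

Emit:
{"name": "play_rows", "arguments": {"steps": [{"ax": 0, "ay": 0, "az": 0, "dx": 0, "dy": 0, "dz": -4, "claw": 20}, {"ax": 0, "ay": 0, "az": 0, "dx": 0, "dy": 0, "dz": -8, "claw": 20}, {"ax": 0, "ay": 0, "az": 0, "dx": 0, "dy": 0, "dz": -14, "claw": 20}, {"ax": 0, "ay": 0, "az": 0, "dx": 0, "dy": 0, "dz": -18, "claw": 20}, {"ax": 0, "ay": 0, "az": 0, "dx": 0, "dy": 0, "dz": -18, "claw": 20}, {"ax": 0, "ay": 0, "az": 0, "dx": 0, "dy": 0, "dz": -18, "claw": 20}, {"ax": 0, "ay": 0, "az": 0, "dx": 0, "dy": 0, "dz": -14, "claw": 20}, {"ax": 0, "ay": 0, "az": 0, "dx": 0, "dy": 0, "dz": -10, "claw": 20}, {"ax": 0, "ay": 0, "az": 0, "dx": 0, "dy": 0, "dz": -6, "claw": 20}, {"ax": 0, "ay": 0, "az": 0, "dx": 0, "dy": 0, "dz": 0, "claw": 20}, {"ax": 0, "ay": 0, "az": 0, "dx": 0, "dy": 0, "dz": 0, "claw": 20}]}}

```text
time_s: 6.05
tcp_pos: [0.4725, 0.2397, 0.1396]
ee_rot: [[0.696, -0.718, -0.001], [-0.718, -0.696, -0.001], [-0.0, 0.001, -1.0]]
wrist_force: [1.4, -0.3, -1.6]
gripper_width: 0.31
gripper_force: 30.0
```

```bash
python3 go.py c4,.14 c4,.04; python3 - <<'E'
from station import *
import cv2
c=capture("scene");cv2.imwrite("pics/s2.png",cv2.resize(c["frame"][110:260,80:280],None,fx=4,fy=4))
E
```

```text
t 6.05 p [0.4725 0.2397 0.1396] yaw -45.92 z [-1.e-03 -6.e-04 -1.e+00] w 26.95137799179523 f [ 1.4 -0.3 -1.6] j [ 44.4  18.3 -20.6  -0.  -51.2  -0.4]
turn [ 0.06  0.02 -0.18]
c4,.14 shift mm [ 4.482e+02  2.336e+02 -4.000e-01]
c4,.04 shift mm [  0.   0. 100.]
```

View pics/s2.png

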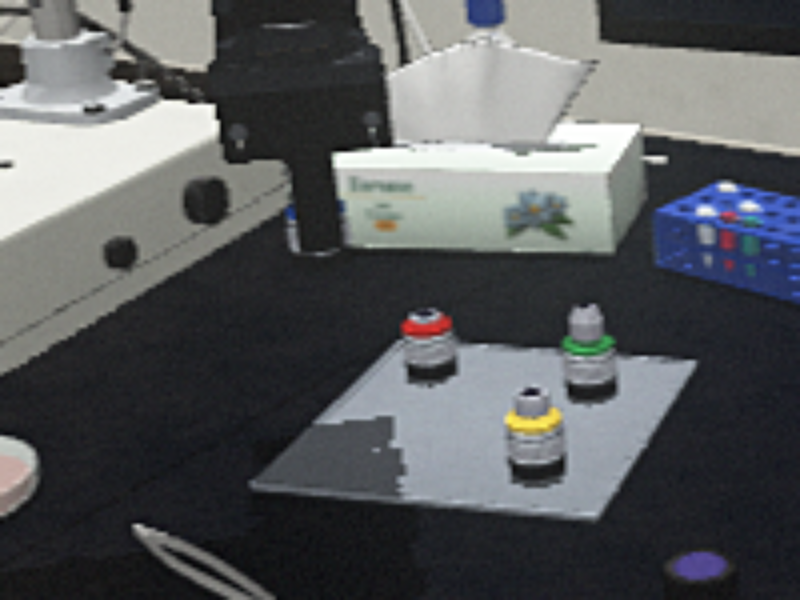

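Emit:
{"name": "play_rows", "arguments": {"steps": [{"ax": 0, "ay": 0, "az": 0, "dx": 6, "dy": 3, "dz": 0, "claw": 20}, {"ax": 0, "ay": 0, "az": 0, "dx": 14, "dy": 7, "dz": 0, "claw": 20}, {"ax": 0, "ay": 0, "az": 0, "dx": 26, "dy": 13.5, "dz": 0, "claw": 20}, {"ax": 0, "ay": 0, "az": 0, "dx": 27, "dy": 14, "dz": 0, "claw": 20}, {"ax": 0, "ay": 0, "az": 0, "dx": 27, "dy": 14, "dz": 0, "claw": 20}, {"ax": 0, "ay": 0, "az": 0, "dx": 27, "dy": 14, "dz": 0, "claw": 20}, {"ax": 0, "ay": 0, "az": 0, "dx": 27, "dy": 14, "dz": 0, "claw": 20}, {"ax": 0, "ay": 0, "az": 0, "dx": 27, "dy": 14, "dz": 0, "claw": 20}, {"ax": 0, "ay": 0, "az": 0, "dx": 27, "dy": 14, "dz": 0, "claw": 20}, {"ax": 0, "ay": 0, "az": 0, "dx": 27, "dy": 14, "dz": 0, "claw": 20}, {"ax": 0, "ay": 0, "az": 0, "dx": 27, "dy": 14, "dz": 0, "claw": 20}, {"ax": 0, "ay": 0, "az": 0, "dx": 27, "dy": 14, "dz": 0, "claw": 20}, {"ax": 0, "ay": 0, "az": 0, "dx": 27, "dy": 14, "dz": 0, "claw": 20}, {"ax": 0, "ay": 0, "az": 0, "dx": 27, "dy": 14, "dz": 0, "claw": 20}, {"ax": 0, "ay": 0, "az": 0, "dx": 27, "dy": 14, "dz": 0, "claw": 20}, {"ax": 0, "ay": 0, "az": 0, "dx": 27, "dy": 14, "dz": 0, "claw": 20}, {"ax": 0, "ay": 0, "az": 0, "dx": 27, "dy": 14, "dz": 0, "claw": 20}, {"ax": 0, "ay": 0, "az": 0, "dx": 14, "dy": 8, "dz": 0, "claw": 20}, {"ax": 0, "ay": 0, "az": 0, "dx": 10, "dy": 6, "dz": 0, "claw": 20}, {"ax": 0, "ay": 0, "az": 0, "dx": 0, "dy": 0, "dz": 0, "claw": 20}]}}

```text
time_s: 8.1
tcp_pos: [0.6164, -0.2457, 0.1396]
ee_rot: [[0.694, -0.72, -0.001], [-0.72, -0.694, 0.0], [-0.001, 0.001, -1.0]]
wrist_force: [-0.3, -0.9, -0.6]
gripper_width: 0.312
gripper_force: 30.0
```

```bash
python3 go.py c4,.14 c4,.04
```

```text
t 8.1 p [ 0.6164 -0.2457  0.1396] yaw -46.02 z [-9.e-04  1.e-04 -1.e+00] w 27.17387878336806 f [-0.3 -0.9 -0.6] j [ -7.8  30.1  -1.   -0.  -59.   51.8]
turn [ 0.03  0.04 -0.28]
c4,.14 shift mm [ 0.2 -2.1 -0.4]
c4,.04 shift mm [  0.   0. 100.]
```

Emit:
{"name": "play_rows", "arguments": {"steps": [{"ax": 0, "ay": 0, "az": -0.3, "dx": 0.5, "dy": -2, "dz": 5, "claw": 20}, {"ax": 0, "ay": 0, "az": 0, "dx": 0, "dy": 0, "dz": 12, "claw": 20}, {"ax": 0, "ay": 0, "az": 0, "dx": 0, "dy": 0, "dz": 15, "claw": 20}, {"ax": 0, "ay": 0, "az": 0, "dx": 0, "dy": 0, "dz": 12, "claw": 20}, {"ax": 0, "ay": 0, "az": 0, "dx": 0, "dy": 0, "dz": 6, "claw": 20}, {"ax": 0, "ay": 0, "az": 0, "dx": 0, "dy": 0, "dz": 6, "claw": 20}, {"ax": 0, "ay": 0, "az": 0, "dx": 0, "dy": 0, "dz": 6, "claw": 20}, {"ax": 0, "ay": 0, "az": 0, "dx": 0, "dy": 0, "dz": 6, "claw": 20}, {"ax": 0, "ay": 0, "az": 0, "dx": 0, "dy": 0, "dz": 6, "claw": 20}, {"ax": 0, "ay": 0, "az": 0, "dx": 0, "dy": 0, "dz": 6, "claw": 20}, {"ax": 0, "ay": 0, "az": 0, "dx": 0, "dy": 0, "dz": 4, "claw": 20}, {"ax": 0, "ay": 0, "az": 0, "dx": 0, "dy": 0, "dz": 3, "claw": 20}, {"ax": 0, "ay": 0, "az": 0, "dx": 0, "dy": 0, "dz": 3, "claw": 20}, {"ax": 0, "ay": 0, "az": 0, "dx": 0, "dy": 0, "dz": 3, "claw": 20}, {"ax": 0, "ay": 0, "az": 0, "dx": 0, "dy": 0, "dz": 0, "claw": 20}, {"ax": 0, "ay": 0, "az": 0, "dx": 0, "dy": 0, "dz": 0, "claw": 20}]}}

```text
time_s: 9.7
tcp_pos: [0.6187, -0.2433, 0.0472]
ee_rot: [[0.7, -0.715, 0.0], [-0.715, -0.7, -0.0], [0.0, 0.0, -1.0]]
wrist_force: [0.1, -0.0, -0.9]
gripper_width: 0.313
gripper_force: 30.0
```

```bash
python3 go.py c4,.04; python3 - <<'E'
from station import *
import cv2
c=capture("scene");cv2.imwrite("pics/s3.png",cv2.resize(c["frame"][150:280,280:450],None,fx=4.5,fy=4.5))
E
```

```text
t 9.7 p [ 0.6187 -0.2433  0.0472] yaw -45.61 z [ 1.e-04 -1.e-04 -1.e+00] w 27.19139426590347 f [ 0.1 -0.  -0.9] j [ -7.6  35.7  -5.9   0.  -48.5  51.9]
turn [ 0.   -0.01  0.13]
c4,.04 shift mm [0.2 1.2 7.2]
```

View pics/s3.png

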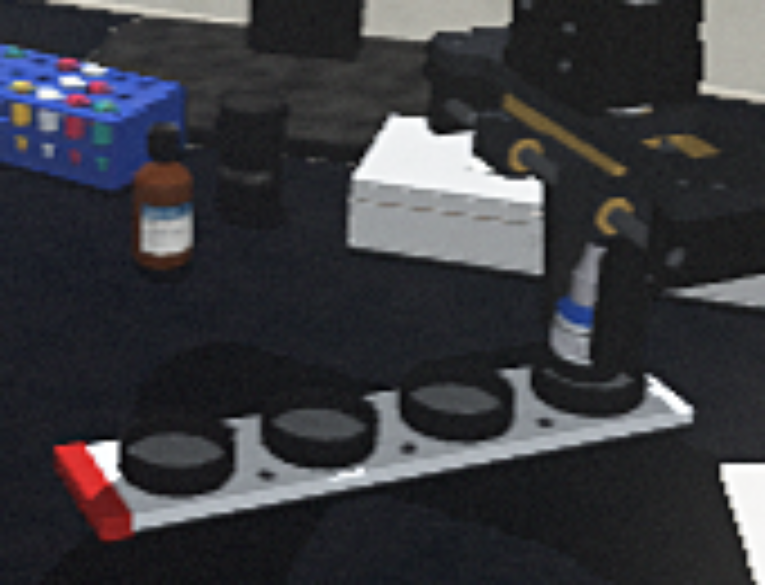

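The view shows blue centred in the far cup (590,385) with its foot inside the rim, the gripper clear, and the bottle untouched at (163,210). I'll lower it the last 7 mm slowly.

Emit:
{"name": "play_rows", "arguments": {"steps": [{"ax": 0, "ay": 0, "az": 0, "dx": 0, "dy": 1, "dz": 1, "claw": 20}, {"ax": 0, "ay": 0, "az": 0, "dx": 0, "dy": 0, "dz": 1, "claw": 20}, {"ax": 0, "ay": 0, "az": 0, "dx": 0, "dy": 0, "dz": 1, "claw": 20}, {"ax": 0, "ay": 0, "az": 0, "dx": 0, "dy": 0, "dz": 1, "claw": 20}, {"ax": 0, "ay": 0, "az": 0, "dx": 0, "dy": 0, "dz": 1, "claw": 20}, {"ax": 0, "ay": 0, "az": 0, "dx": 0, "dy": 0, "dz": 1, "claw": 20}, {"ax": 0, "ay": 0, "az": 0, "dx": 0, "dy": 0, "dz": 0.5, "claw": 20}, {"ax": 0, "ay": 0, "az": 0, "dx": 0, "dy": 0, "dz": 0, "claw": 20}, {"ax": 0, "ay": 0, "az": 0, "dx": 0, "dy": 0, "dz": 0, "claw": 20}]}}

```text
time_s: 10.65
tcp_pos: [0.618, -0.244, 0.0407]
ee_rot: [[0.7, -0.715, 0.0], [-0.715, -0.7, -0.0], [0.0, -0.0, -1.0]]
wrist_force: [-0.2, 0.4, -0.9]
gripper_width: 0.313
gripper_force: 30.0
```

Emit:
{"name": "play_rows", "arguments": {"steps": [{"ax": 0, "ay": 0, "az": 0, "dx": 0, "dy": 0, "dz": 0.4, "claw": 20}, {"ax": 0, "ay": 0, "az": 0, "dx": 0, "dy": 0, "dz": 0.4, "claw": 20}, {"ax": 0, "ay": 0, "az": 0, "dx": 0, "dy": 0, "dz": 0, "claw": 20}, {"ax": 0, "ay": 0, "az": 0, "dx": 0, "dy": 0, "dz": 0, "claw": 20}]}}

```text
time_s: 11.05
tcp_pos: [0.6181, -0.244, 0.0403]
ee_rot: [[0.7, -0.715, 0.0], [-0.715, -0.7, -0.0], [0.0, -0.0, -1.0]]
wrist_force: [-0.6, 1.2, 2.2]
gripper_width: 0.31
gripper_force: 30.0
```

Emit:
{"name": "play_rows", "arguments": {"steps": [{"ax": 0, "ay": 0, "az": 0, "dx": 0, "dy": 0, "dz": 0, "claw": 29}, {"ax": 0, "ay": 0, "az": 0, "dx": 0, "dy": 0, "dz": 0, "claw": 31}, {"ax": 0, "ay": 0, "az": 0, "dx": 0, "dy": 0, "dz": 0, "claw": 34}, {"ax": 0, "ay": 0, "az": 0, "dx": 0, "dy": 0, "dz": 0, "claw": 40}, {"ax": 0, "ay": 0, "az": 0, "dx": 0, "dy": 0, "dz": 0, "claw": 50}, {"ax": 0, "ay": 0, "az": 0, "dx": 0, "dy": 0, "dz": 0, "claw": 60}, {"ax": 0, "ay": 0, "az": 0, "dx": 0, "dy": 0, "dz": 0, "claw": 60}, {"ax": 0, "ay": 0, "az": 0, "dx": 0, "dy": 0, "dz": -4, "claw": 60}, {"ax": 0, "ay": 0, "az": 0, "dx": 0, "dy": 0, "dz": -8, "claw": 60}, {"ax": 0, "ay": 0, "az": 0, "dx": 0, "dy": 0, "dz": -14, "claw": 60}, {"ax": 0, "ay": 0, "az": 0, "dx": 0, "dy": 0, "dz": -20, "claw": 60}, {"ax": 0, "ay": 0, "az": 0, "dx": 0, "dy": 0, "dz": -20, "claw": 60}, {"ax": 0, "ay": 0, "az": 0, "dx": 0, "dy": 0, "dz": -14, "claw": 60}, {"ax": 0, "ay": 0, "az": 0, "dx": 0, "dy": 0, "dz": -8, "claw": 60}, {"ax": 0, "ay": 0, "az": 0, "dx": 0, "dy": 0, "dz": 0, "claw": 60}, {"ax": 0, "ay": 0, "az": 0, "dx": 0, "dy": 0, "dz": 0, "claw": 60}]}}

```text
time_s: 12.65
tcp_pos: [0.6174, -0.2438, 0.1273]
ee_rot: [[0.699, -0.715, -0.001], [-0.715, -0.699, 0.001], [-0.001, 0.0, -1.0]]
wrist_force: [-0.7, -0.5, -0.5]
gripper_width: 0.691
gripper_force: 0.0
```

```bash
python3 go.py green,.128 green,.03; python3 - <<'E'
from station import *
import cv2
c=capture("scene");cv2.imwrite("pics/s4.png",cv2.resize(c["frame"][150:280,280:450],None,fx=4.5,fy=4.5))
E
```

```text
t 12.65 p [ 0.6174 -0.2438  0.1273] yaw -45.63 z [-1.e-03  5.e-04 -1.e+00] w 60.11928943472087 f [-0.7 -0.5 -0.5] j [ -7.6  30.7  -1.7  -0.  -57.6  52. ]
turn [0.02 0.06 0.11]
green,.128 shift mm [-309.7 -266.3   -0.7]
green,.03 shift mm [ 0.  0. 98.]
```

View pics/s4.png

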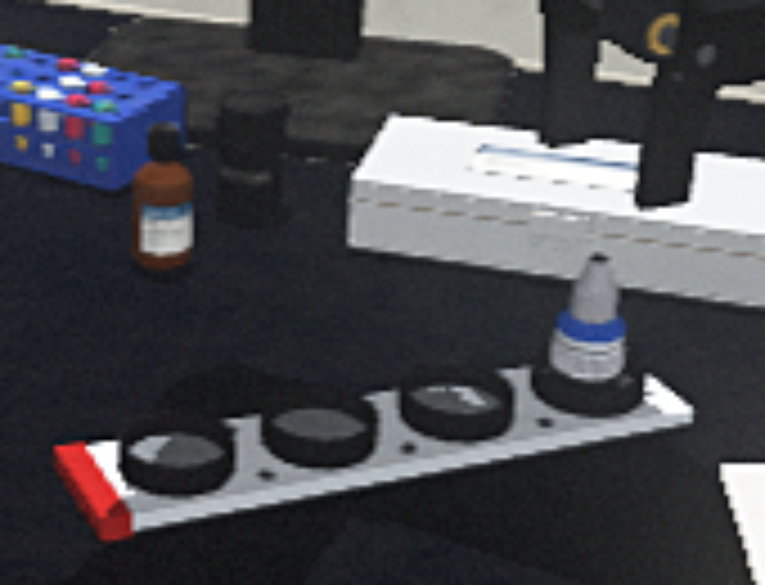

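Blue stands upright and fully down in the far cup at (588,350), and the bottle has not moved. Green is next.

Emit:
{"name": "play_rows", "arguments": {"steps": [{"ax": 0, "ay": 0, "az": 0.1, "dx": -6, "dy": -5, "dz": 0, "claw": 60}, {"ax": 0, "ay": 0, "az": 0, "dx": -14, "dy": -12, "dz": 0, "claw": 60}, {"ax": 0, "ay": 0, "az": 0, "dx": -23, "dy": -19.7, "dz": 0, "claw": 60}, {"ax": 0, "ay": 0, "az": 0, "dx": -23, "dy": -19.7, "dz": 0, "claw": 60}, {"ax": 0, "ay": 0, "az": 0, "dx": -23, "dy": -19.7, "dz": 0, "claw": 60}, {"ax": 0, "ay": 0, "az": 0, "dx": -23, "dy": -19.7, "dz": 0, "claw": 60}, {"ax": 0, "ay": 0, "az": 0, "dx": -23, "dy": -19.7, "dz": 0, "claw": 60}, {"ax": 0, "ay": 0, "az": 0, "dx": -23, "dy": -19.7, "dz": 0, "claw": 60}, {"ax": 0, "ay": 0, "az": 0, "dx": -23, "dy": -19.7, "dz": 0, "claw": 60}, {"ax": 0, "ay": 0, "az": 0, "dx": -23, "dy": -19.7, "dz": 0, "claw": 60}, {"ax": 0, "ay": 0, "az": 0, "dx": -23, "dy": -19.7, "dz": 0, "claw": 60}, {"ax": 0, "ay": 0, "az": 0, "dx": -23, "dy": -19.7, "dz": 0, "claw": 60}, {"ax": 0, "ay": 0, "az": 0, "dx": -23, "dy": -19.7, "dz": 0, "claw": 60}, {"ax": 0, "ay": 0, "az": 0, "dx": -23, "dy": -19.7, "dz": 0, "claw": 60}, {"ax": 0, "ay": 0, "az": 0, "dx": -10, "dy": -9, "dz": 0, "claw": 60}, {"ax": 0, "ay": 0, "az": 0, "dx": -4, "dy": -4, "dz": 0, "claw": 60}, {"ax": 0, "ay": 0, "az": 0, "dx": 0, "dy": 0, "dz": 0, "claw": 60}, {"ax": 0, "ay": 0, "az": 0, "dx": 0, "dy": 0, "dz": 0, "claw": 60}]}}

```text
time_s: 14.5
tcp_pos: [0.5919, 0.1633, 0.1277]
ee_rot: [[0.698, -0.716, -0.001], [-0.716, -0.698, -0.0], [-0.0, 0.001, -1.0]]
wrist_force: [0.1, -0.7, -0.4]
gripper_width: 0.689
gripper_force: 0.0
```

```bash
python3 go.py green,.03
```

```text
t 14.5 p [0.5919 0.1633 0.1277] yaw -45.75 z [-6.e-04 -3.e-04 -1.e+00] w 59.93230246674699 f [ 0.1 -0.7 -0.4] j [ 30.5  26.4  -9.4  -0.  -54.3  13.7]
turn [ 0.03  0.01 -0.01]
green,.03 shift mm [-0.3 -0.4 97.7]
```

Emit:
{"name": "play_rows", "arguments": {"steps": [{"ax": 0, "ay": 0, "az": 0, "dx": 0, "dy": -0.4, "dz": 10, "claw": 60}, {"ax": 0, "ay": 0, "az": 0, "dx": 0, "dy": 0, "dz": 15, "claw": 60}, {"ax": 0, "ay": 0, "az": 0, "dx": 0, "dy": 0, "dz": 18, "claw": 60}, {"ax": 0, "ay": 0, "az": 0, "dx": 0, "dy": 0, "dz": 18, "claw": 60}, {"ax": 0, "ay": 0, "az": 0, "dx": 0, "dy": 0, "dz": 14, "claw": 60}, {"ax": 0, "ay": 0, "az": 0, "dx": 0, "dy": 0, "dz": 10, "claw": 60}, {"ax": 0, "ay": 0, "az": 0, "dx": 0, "dy": 0, "dz": 7, "claw": 60}, {"ax": 0, "ay": 0, "az": 0, "dx": 0, "dy": 0, "dz": 3.5, "claw": 60}, {"ax": 0, "ay": 0, "az": 0, "dx": 0, "dy": 0, "dz": 2, "claw": 60}, {"ax": 0, "ay": 0, "az": 0, "dx": 0, "dy": 0, "dz": 0, "claw": 60}, {"ax": 0, "ay": 0, "az": 0, "dx": 0, "dy": 0, "dz": 0, "claw": 45}, {"ax": 0, "ay": 0, "az": 0, "dx": 0, "dy": 0, "dz": 0, "claw": 38}, {"ax": 0, "ay": 0, "az": 0, "dx": 0, "dy": 0, "dz": 0, "claw": 34}, {"ax": 0, "ay": 0, "az": 0, "dx": 0, "dy": 0, "dz": 0, "claw": 31}, {"ax": 0, "ay": 0, "az": 0, "dx": 0, "dy": 0, "dz": 0, "claw": 28}, {"ax": 0, "ay": 0, "az": 0, "dx": 0, "dy": 0, "dz": 0, "claw": 20}, {"ax": 0, "ay": 0, "az": 0, "dx": 0, "dy": 0, "dz": 0, "claw": 20}, {"ax": 0, "ay": 0, "az": 0, "dx": 0, "dy": 0, "dz": 0, "claw": 20}, {"ax": 0, "ay": 0, "az": 0, "dx": 0, "dy": 0, "dz": 0, "claw": 20}]}}

```text
time_s: 16.4
tcp_pos: [0.5921, 0.164, 0.0304]
ee_rot: [[0.698, -0.716, -0.001], [-0.716, -0.698, -0.0], [-0.0, 0.001, -1.0]]
wrist_force: [-1.8, -1.3, 2.1]
gripper_width: 0.309
gripper_force: 30.0
```

Emit:
{"name": "play_rows", "arguments": {"steps": [{"ax": 0, "ay": 0, "az": 0, "dx": 0, "dy": 0, "dz": -4, "claw": 20}, {"ax": 0, "ay": 0, "az": 0, "dx": 0, "dy": 0, "dz": -8, "claw": 20}, {"ax": 0, "ay": 0, "az": 0, "dx": 0, "dy": 0, "dz": -14, "claw": 20}, {"ax": 0, "ay": 0, "az": 0, "dx": 0, "dy": 0, "dz": -18, "claw": 20}, {"ax": 0, "ay": 0, "az": 0, "dx": 0, "dy": 0, "dz": -18, "claw": 20}, {"ax": 0, "ay": 0, "az": 0, "dx": 0, "dy": 0, "dz": -18, "claw": 20}, {"ax": 0, "ay": 0, "az": 0, "dx": 0, "dy": 0, "dz": -18, "claw": 20}, {"ax": 0, "ay": 0, "az": 0, "dx": 0, "dy": 0, "dz": -12, "claw": 20}, {"ax": 0, "ay": 0, "az": 0, "dx": 0, "dy": 0, "dz": -6, "claw": 20}, {"ax": 0, "ay": 0, "az": 0, "dx": 0, "dy": 0, "dz": 0, "claw": 20}, {"ax": 0, "ay": 0, "az": 0, "dx": 0, "dy": 0, "dz": 0, "claw": 20}]}}

```text
time_s: 17.5
tcp_pos: [0.5919, 0.1641, 0.1457]
ee_rot: [[0.698, -0.716, -0.001], [-0.716, -0.698, -0.0], [-0.001, 0.001, -1.0]]
wrist_force: [-0.2, -0.6, -2.1]
gripper_width: 0.313
gripper_force: 30.0
```

```bash
python3 go.py c3,.147 c3,.04
```

```text
t 17.5 p [0.5919 0.1641 0.1457] yaw -45.73 z [-1.3e-03 -3.0e-04 -1.0e+00] w 27.202699812748907 f [-0.2 -0.6 -2.1] j [ 30.6  25.3  -8.2  -0.  -56.6  13.7]
turn [0.06 0.04 0.01]
c3,.147 shift mm [246.1 266.3  -1.3]
c3,.04 shift mm [  0.   0. 107.]
```

Emit:
{"name": "play_rows", "arguments": {"steps": [{"ax": 0, "ay": 0, "az": 0, "dx": 5, "dy": 5.4, "dz": 0, "claw": 20}, {"ax": 0, "ay": 0, "az": 0, "dx": 12, "dy": 13, "dz": 0, "claw": 20}, {"ax": 0, "ay": 0, "az": 0, "dx": 18, "dy": 19.5, "dz": 0, "claw": 20}, {"ax": 0, "ay": 0, "az": 0, "dx": 18, "dy": 19.5, "dz": 0, "claw": 20}, {"ax": 0, "ay": 0, "az": 0, "dx": 18, "dy": 19.5, "dz": 0, "claw": 20}, {"ax": 0, "ay": 0, "az": 0, "dx": 18, "dy": 19.5, "dz": 0, "claw": 20}, {"ax": 0, "ay": 0, "az": 0, "dx": 18, "dy": 19.5, "dz": 0, "claw": 20}, {"ax": 0, "ay": 0, "az": 0, "dx": 18, "dy": 19.5, "dz": 0, "claw": 20}, {"ax": 0, "ay": 0, "az": 0, "dx": 18, "dy": 19.5, "dz": 0, "claw": 20}, {"ax": 0, "ay": 0, "az": 0, "dx": 18, "dy": 19.5, "dz": 0, "claw": 20}, {"ax": 0, "ay": 0, "az": 0, "dx": 18, "dy": 19.5, "dz": 0, "claw": 20}, {"ax": 0, "ay": 0, "az": 0, "dx": 18, "dy": 19.5, "dz": 0, "claw": 20}, {"ax": 0, "ay": 0, "az": 0, "dx": 18, "dy": 19.5, "dz": 0, "claw": 20}, {"ax": 0, "ay": 0, "az": 0, "dx": 18, "dy": 19.5, "dz": 0, "claw": 20}, {"ax": 0, "ay": 0, "az": 0, "dx": 9, "dy": 9.7, "dz": 0, "claw": 20}, {"ax": 0, "ay": 0, "az": 0, "dx": 4, "dy": 4.2, "dz": 0, "claw": 20}, {"ax": 0, "ay": 0, "az": 0, "dx": 0, "dy": 0, "dz": 0, "claw": 20}, {"ax": 0, "ay": 0, "az": 0, "dx": 0, "dy": 0, "dz": 0, "claw": 20}]}}

```text
time_s: 19.3
tcp_pos: [0.5735, -0.1973, 0.1463]
ee_rot: [[0.699, -0.716, -0.0], [-0.716, -0.699, 0.0], [-0.0, -0.0, -1.0]]
wrist_force: [-0.8, 0.4, -1.0]
gripper_width: 0.313
gripper_force: 30.0
```

```bash
python3 go.py c3,.0415
```

```text
t 19.3 p [ 0.5735 -0.1973  0.1463] yaw -45.69 z [-2.e-04  2.e-04 -1.e+00] w 27.25240529023182 f [-0.8  0.4 -1. ] j [ -3.7  24.6  -9.3  -0.  -56.1  48. ]
turn [-0.    0.02  0.05]
c3,.0415 shift mm [  0.2   0.9 104.8]
```

Emit:
{"name": "play_rows", "arguments": {"steps": [{"ax": 0, "ay": 0, "az": 0, "dx": 0, "dy": 0.9, "dz": 6, "claw": 20}, {"ax": 0, "ay": 0, "az": 0, "dx": 0, "dy": 0, "dz": 12, "claw": 20}, {"ax": 0, "ay": 0, "az": 0, "dx": 0, "dy": 0, "dz": 16, "claw": 20}, {"ax": 0, "ay": 0, "az": 0, "dx": 0, "dy": 0, "dz": 16, "claw": 20}, {"ax": 0, "ay": 0, "az": 0, "dx": 0, "dy": 0, "dz": 14, "claw": 20}, {"ax": 0, "ay": 0, "az": 0, "dx": 0, "dy": 0, "dz": 10, "claw": 20}, {"ax": 0, "ay": 0, "az": 0, "dx": 0, "dy": 0, "dz": 6, "claw": 20}, {"ax": 0, "ay": 0, "az": 0, "dx": 0, "dy": 0, "dz": 6, "claw": 20}, {"ax": 0, "ay": 0, "az": 0, "dx": 0, "dy": 0, "dz": 5, "claw": 20}, {"ax": 0, "ay": 0, "az": 0, "dx": 0, "dy": 0, "dz": 4, "claw": 20}, {"ax": 0, "ay": 0, "az": 0, "dx": 0, "dy": 0, "dz": 3, "claw": 20}, {"ax": 0, "ay": 0, "az": 0, "dx": 0, "dy": 0, "dz": 3, "claw": 20}, {"ax": 0, "ay": 0, "az": 0, "dx": 0, "dy": 0, "dz": 2, "claw": 20}, {"ax": 0, "ay": 0, "az": 0, "dx": 0, "dy": 0, "dz": 1, "claw": 20}, {"ax": 0, "ay": 0, "az": 0, "dx": 0, "dy": 0, "dz": 0.8, "claw": 20}, {"ax": 0, "ay": 0, "az": 0, "dx": 0, "dy": 0, "dz": 0, "claw": 20}, {"ax": 0, "ay": 0, "az": 0, "dx": 0, "dy": 0, "dz": 0, "claw": 20}]}}

```text
time_s: 21.0
tcp_pos: [0.573, -0.1984, 0.0417]
ee_rot: [[0.698, -0.716, 0.0], [-0.716, -0.698, -0.0], [0.0, -0.0, -1.0]]
wrist_force: [0.7, -0.5, -0.8]
gripper_width: 0.313
gripper_force: 30.0
```

Emit:
{"name": "play_rows", "arguments": {"steps": [{"ax": 0, "ay": 0, "az": 0, "dx": 0, "dy": 0, "dz": 0.5, "claw": 20}, {"ax": 0, "ay": 0, "az": 0, "dx": 0, "dy": 0, "dz": 0.5, "claw": 20}, {"ax": 0, "ay": 0, "az": 0, "dx": 0, "dy": 0, "dz": 0.4, "claw": 20}, {"ax": 0, "ay": 0, "az": 0, "dx": 0, "dy": 0, "dz": 0, "claw": 20}, {"ax": 0, "ay": 0, "az": 0, "dx": 0, "dy": 0, "dz": 0, "claw": 20}]}}

```text
time_s: 21.5
tcp_pos: [0.573, -0.1984, 0.0403]
ee_rot: [[0.698, -0.716, 0.0], [-0.716, -0.698, -0.0], [0.0, -0.0, -1.0]]
wrist_force: [0.2, 0.5, 0.1]
gripper_width: 0.318
gripper_force: 30.0
```

Emit:
{"name": "play_rows", "arguments": {"steps": [{"ax": 0, "ay": 0, "az": 0, "dx": 0, "dy": 0, "dz": 0.3, "claw": 20}, {"ax": 0, "ay": 0, "az": 0, "dx": 0, "dy": 0, "dz": 0, "claw": 20}, {"ax": 0, "ay": 0, "az": 0, "dx": 0, "dy": 0, "dz": 0, "claw": 29}, {"ax": 0, "ay": 0, "az": 0, "dx": 0, "dy": 0, "dz": 0, "claw": 31}, {"ax": 0, "ay": 0, "az": 0, "dx": 0, "dy": 0, "dz": 0, "claw": 34}, {"ax": 0, "ay": 0, "az": 0, "dx": 0, "dy": 0, "dz": 0, "claw": 40}, {"ax": 0, "ay": 0, "az": 0, "dx": 0, "dy": 0, "dz": 0, "claw": 50}, {"ax": 0, "ay": 0, "az": 0, "dx": 0, "dy": 0, "dz": 0, "claw": 60}, {"ax": 0, "ay": 0, "az": 0, "dx": 0, "dy": 0, "dz": 0, "claw": 60}, {"ax": 0, "ay": 0, "az": 0, "dx": 0, "dy": 0, "dz": -4, "claw": 60}, {"ax": 0, "ay": 0, "az": 0, "dx": 0, "dy": 0, "dz": -8, "claw": 60}, {"ax": 0, "ay": 0, "az": 0, "dx": 0, "dy": 0, "dz": -14, "claw": 60}, {"ax": 0, "ay": 0, "az": 0, "dx": 0, "dy": 0, "dz": -20, "claw": 60}, {"ax": 0, "ay": 0, "az": 0, "dx": 0, "dy": 0, "dz": -20, "claw": 60}, {"ax": 0, "ay": 0, "az": 0, "dx": 0, "dy": 0, "dz": -14, "claw": 60}, {"ax": 0, "ay": 0, "az": 0, "dx": 0, "dy": 0, "dz": -8, "claw": 60}, {"ax": 0, "ay": 0, "az": 0, "dx": 0, "dy": 0, "dz": 0, "claw": 60}, {"ax": 0, "ay": 0, "az": 0, "dx": 0, "dy": 0, "dz": 0, "claw": 60}]}}

```text
time_s: 23.3
tcp_pos: [0.5726, -0.1983, 0.1278]
ee_rot: [[0.698, -0.716, -0.0], [-0.716, -0.698, 0.0], [-0.0, -0.0, -1.0]]
wrist_force: [-0.1, 0.2, -1.0]
gripper_width: 0.688
gripper_force: 0.0
```

```bash
python3 go.py yellow,.128 yellow,.03; python3 - <<'E'
from station import *
import cv2
c=capture("scene");cv2.imwrite("pics/s5.png",cv2.resize(c["frame"][150:280,130:450],None,fx=2.5,fy=2.5))
E
```

```text
t 23.3 p [ 0.5726 -0.1983  0.1278] yaw -45.72 z [-2.e-04  3.e-04 -1.e+00] w 59.8566068847495 f [-0.1  0.2 -1. ] j [ -3.8  25.7 -10.6  -0.  -53.8  48.1]
turn [-0.    0.02  0.02]
yellow,.128 shift mm [-2.915e+02 -1.809e+02 -2.000e-01]
yellow,.03 shift mm [ 0.  0. 98.]
```

View pics/s5.png

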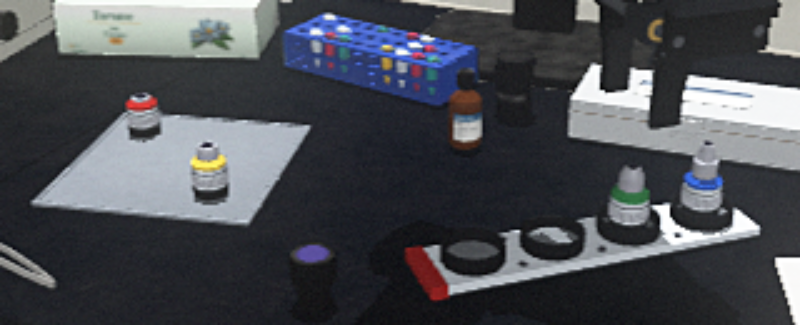

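Green and blue stand upright in cups 3 and 4, at (630,205) and (703,190). Yellow is next.

Emit:
{"name": "play_rows", "arguments": {"steps": [{"ax": 0, "ay": 0, "az": 0, "dx": -5, "dy": -3, "dz": 0, "claw": 60}, {"ax": 0, "ay": 0, "az": 0, "dx": -12, "dy": -7.5, "dz": 0, "claw": 60}, {"ax": 0, "ay": 0, "az": 0, "dx": -21.7, "dy": -13.5, "dz": 0, "claw": 60}, {"ax": 0, "ay": 0, "az": 0, "dx": -21.7, "dy": -13.5, "dz": 0, "claw": 60}, {"ax": 0, "ay": 0, "az": 0, "dx": -21.7, "dy": -13.5, "dz": 0, "claw": 60}, {"ax": 0, "ay": 0, "az": 0, "dx": -21.7, "dy": -13.5, "dz": 0, "claw": 60}, {"ax": 0, "ay": 0, "az": 0, "dx": -21.7, "dy": -13.5, "dz": 0, "claw": 60}, {"ax": 0, "ay": 0, "az": 0, "dx": -21.7, "dy": -13.5, "dz": 0, "claw": 60}, {"ax": 0, "ay": 0, "az": 0, "dx": -21.7, "dy": -13.5, "dz": 0, "claw": 60}, {"ax": 0, "ay": 0, "az": 0, "dx": -21.7, "dy": -13.5, "dz": 0, "claw": 60}, {"ax": 0, "ay": 0, "az": 0, "dx": -21.7, "dy": -13.5, "dz": 0, "claw": 60}, {"ax": 0, "ay": 0, "az": 0, "dx": -21.7, "dy": -13.5, "dz": 0, "claw": 60}, {"ax": 0, "ay": 0, "az": 0, "dx": -21.7, "dy": -13.5, "dz": 0, "claw": 60}, {"ax": 0, "ay": 0, "az": 0, "dx": -21.7, "dy": -13.5, "dz": 0, "claw": 60}, {"ax": 0, "ay": 0, "az": 0, "dx": -10, "dy": -6, "dz": 0, "claw": 60}, {"ax": 0, "ay": 0, "az": 0, "dx": -4, "dy": -2.5, "dz": 0, "claw": 60}, {"ax": 0, "ay": 0, "az": 0, "dx": 0, "dy": 0, "dz": 0, "claw": 60}, {"ax": 0, "ay": 0, "az": 0, "dx": 0, "dy": 0, "dz": 0, "claw": 60}]}}

```text
time_s: 25.15
tcp_pos: [0.4989, 0.136, 0.1277]
ee_rot: [[0.698, -0.716, -0.0], [-0.716, -0.698, -0.0], [-0.0, 0.001, -1.0]]
wrist_force: [0.8, -0.3, -0.3]
gripper_width: 0.692
gripper_force: 0.0
```

```bash
python3 go.py yellow,.03
```

```text
t 25.15 p [0.4989 0.136  0.1277] yaw -45.74 z [-4.e-04 -3.e-04 -1.e+00] w 60.22213021886504 f [ 0.8 -0.3 -0.3] j [ 33.3  18.  -23.2   0.  -48.9  11. ]
turn [ 0.03  0.   -0.  ]
yellow,.03 shift mm [-0.6 -0.3 97.7]
```

Emit:
{"name": "play_rows", "arguments": {"steps": [{"ax": 0, "ay": 0, "az": 0, "dx": -0.6, "dy": -0.3, "dz": 10, "claw": 60}, {"ax": 0, "ay": 0, "az": 0, "dx": 0, "dy": 0, "dz": 15, "claw": 60}, {"ax": 0, "ay": 0, "az": 0, "dx": 0, "dy": 0, "dz": 18, "claw": 60}, {"ax": 0, "ay": 0, "az": 0, "dx": 0, "dy": 0, "dz": 18, "claw": 60}, {"ax": 0, "ay": 0, "az": 0, "dx": 0, "dy": 0, "dz": 14, "claw": 60}, {"ax": 0, "ay": 0, "az": 0, "dx": 0, "dy": 0, "dz": 10, "claw": 60}, {"ax": 0, "ay": 0, "az": 0, "dx": 0, "dy": 0, "dz": 7, "claw": 60}, {"ax": 0, "ay": 0, "az": 0, "dx": 0, "dy": 0, "dz": 3.5, "claw": 60}, {"ax": 0, "ay": 0, "az": 0, "dx": 0, "dy": 0, "dz": 2, "claw": 60}, {"ax": 0, "ay": 0, "az": 0, "dx": 0, "dy": 0, "dz": 0, "claw": 60}, {"ax": 0, "ay": 0, "az": 0, "dx": 0, "dy": 0, "dz": 0, "claw": 45}, {"ax": 0, "ay": 0, "az": 0, "dx": 0, "dy": 0, "dz": 0, "claw": 38}, {"ax": 0, "ay": 0, "az": 0, "dx": 0, "dy": 0, "dz": 0, "claw": 34}, {"ax": 0, "ay": 0, "az": 0, "dx": 0, "dy": 0, "dz": 0, "claw": 31}, {"ax": 0, "ay": 0, "az": 0, "dx": 0, "dy": 0, "dz": 0, "claw": 28}, {"ax": 0, "ay": 0, "az": 0, "dx": 0, "dy": 0, "dz": 0, "claw": 20}, {"ax": 0, "ay": 0, "az": 0, "dx": 0, "dy": 0, "dz": 0, "claw": 20}, {"ax": 0, "ay": 0, "az": 0, "dx": 0, "dy": 0, "dz": 0, "claw": 20}, {"ax": 0, "ay": 0, "az": 0, "dx": 0, "dy": 0, "dz": 0, "claw": 20}]}}

```text
time_s: 27.05
tcp_pos: [0.4986, 0.137, 0.0303]
ee_rot: [[0.698, -0.716, -0.0], [-0.716, -0.698, -0.0], [-0.0, 0.001, -1.0]]
wrist_force: [-0.6, -0.7, 1.1]
gripper_width: 0.316
gripper_force: 30.0
```

Emit:
{"name": "play_rows", "arguments": {"steps": [{"ax": 0, "ay": 0, "az": 0, "dx": 0, "dy": 0, "dz": -4, "claw": 20}, {"ax": 0, "ay": 0, "az": 0, "dx": 0, "dy": 0, "dz": -8, "claw": 20}, {"ax": 0, "ay": 0, "az": 0, "dx": 0, "dy": 0, "dz": -14, "claw": 20}, {"ax": 0, "ay": 0, "az": 0, "dx": 0, "dy": 0, "dz": -18, "claw": 20}, {"ax": 0, "ay": 0, "az": 0, "dx": 0, "dy": 0, "dz": -18, "claw": 20}, {"ax": 0, "ay": 0, "az": 0, "dx": 0, "dy": 0, "dz": -18, "claw": 20}, {"ax": 0, "ay": 0, "az": 0, "dx": 0, "dy": 0, "dz": -18, "claw": 20}, {"ax": 0, "ay": 0, "az": 0, "dx": 0, "dy": 0, "dz": -12, "claw": 20}, {"ax": 0, "ay": 0, "az": 0, "dx": 0, "dy": 0, "dz": -6, "claw": 20}, {"ax": 0, "ay": 0, "az": 0, "dx": 0, "dy": 0, "dz": 0, "claw": 20}, {"ax": 0, "ay": 0, "az": 0, "dx": 0, "dy": 0, "dz": 0, "claw": 20}]}}

```text
time_s: 28.15
tcp_pos: [0.4983, 0.137, 0.1457]
ee_rot: [[0.698, -0.716, -0.001], [-0.716, -0.698, -0.0], [-0.001, 0.001, -1.0]]
wrist_force: [0.2, -0.0, -0.1]
gripper_width: 0.314
gripper_force: 30.0
```

```bash
python3 go.py c2,.147 c2,.0415
```

```text
t 28.15 p [0.4983 0.137  0.1457] yaw -45.73 z [-1.2e-03 -4.0e-04 -1.0e+00] w 27.358733040889256 f [ 0.2 -0.  -0.1] j [ 33.4  16.7 -21.9  -0.  -51.4  10.9]
turn [0.07 0.03 0.01]
c2,.147 shift mm [228.5 180.3  -1.3]
c2,.0415 shift mm [  0.    0.  105.5]
```

Emit:
{"name": "play_rows", "arguments": {"steps": [{"ax": 0, "ay": 0, "az": 0, "dx": 5, "dy": 4, "dz": 0, "claw": 20}, {"ax": 0, "ay": 0, "az": 0, "dx": 12, "dy": 9.5, "dz": 0, "claw": 20}, {"ax": 0, "ay": 0, "az": 0, "dx": 19.8, "dy": 15.6, "dz": 0, "claw": 20}, {"ax": 0, "ay": 0, "az": 0, "dx": 19.8, "dy": 15.6, "dz": 0, "claw": 20}, {"ax": 0, "ay": 0, "az": 0, "dx": 19.8, "dy": 15.6, "dz": 0, "claw": 20}, {"ax": 0, "ay": 0, "az": 0, "dx": 19.8, "dy": 15.6, "dz": 0, "claw": 20}, {"ax": 0, "ay": 0, "az": 0, "dx": 19.8, "dy": 15.6, "dz": 0, "claw": 20}, {"ax": 0, "ay": 0, "az": 0, "dx": 19.8, "dy": 15.6, "dz": 0, "claw": 20}, {"ax": 0, "ay": 0, "az": 0, "dx": 19.8, "dy": 15.6, "dz": 0, "claw": 20}, {"ax": 0, "ay": 0, "az": 0, "dx": 19.8, "dy": 15.6, "dz": 0, "claw": 20}, {"ax": 0, "ay": 0, "az": 0, "dx": 19.8, "dy": 15.6, "dz": 0, "claw": 20}, {"ax": 0, "ay": 0, "az": 0, "dx": 19.8, "dy": 15.6, "dz": 0, "claw": 20}, {"ax": 0, "ay": 0, "az": 0, "dx": 9.5, "dy": 7.5, "dz": 0, "claw": 20}, {"ax": 0, "ay": 0, "az": 0, "dx": 4, "dy": 3.3, "dz": 0, "claw": 20}, {"ax": 0, "ay": 0, "az": 0, "dx": 0, "dy": 0, "dz": 0, "claw": 20}, {"ax": 0, "ay": 0, "az": 0, "dx": 0, "dy": 0, "dz": 0, "claw": 20}]}}

```text
time_s: 29.75
tcp_pos: [0.5291, -0.1519, 0.1462]
ee_rot: [[0.699, -0.716, -0.0], [-0.716, -0.699, 0.0], [-0.0, 0.0, -1.0]]
wrist_force: [-0.9, 0.2, -0.7]
gripper_width: 0.318
gripper_force: 30.0
```

```bash
python3 go.py c2,.0415
```

```text
t 29.75 p [ 0.5291 -0.1519  0.1462] yaw -45.69 z [-4.e-04  2.e-04 -1.e+00] w 27.672464117175853 f [-0.9  0.2 -0.7] j [  0.9  19.7 -17.3  -0.  -53.   43.5]
turn [0.01 0.02 0.05]
c2,.0415 shift mm [  0.2   0.7 104.7]
```

Emit:
{"name": "play_rows", "arguments": {"steps": [{"ax": 0, "ay": 0, "az": 0, "dx": 0, "dy": 0.7, "dz": 6, "claw": 20}, {"ax": 0, "ay": 0, "az": 0, "dx": 0, "dy": 0, "dz": 12, "claw": 20}, {"ax": 0, "ay": 0, "az": 0, "dx": 0, "dy": 0, "dz": 16, "claw": 20}, {"ax": 0, "ay": 0, "az": 0, "dx": 0, "dy": 0, "dz": 16, "claw": 20}, {"ax": 0, "ay": 0, "az": 0, "dx": 0, "dy": 0, "dz": 14, "claw": 20}, {"ax": 0, "ay": 0, "az": 0, "dx": 0, "dy": 0, "dz": 10, "claw": 20}, {"ax": 0, "ay": 0, "az": 0, "dx": 0, "dy": 0, "dz": 6, "claw": 20}, {"ax": 0, "ay": 0, "az": 0, "dx": 0, "dy": 0, "dz": 6, "claw": 20}, {"ax": 0, "ay": 0, "az": 0, "dx": 0, "dy": 0, "dz": 5, "claw": 20}, {"ax": 0, "ay": 0, "az": 0, "dx": 0, "dy": 0, "dz": 4, "claw": 20}, {"ax": 0, "ay": 0, "az": 0, "dx": 0, "dy": 0, "dz": 3, "claw": 20}, {"ax": 0, "ay": 0, "az": 0, "dx": 0, "dy": 0, "dz": 3, "claw": 20}, {"ax": 0, "ay": 0, "az": 0, "dx": 0, "dy": 0, "dz": 2, "claw": 20}, {"ax": 0, "ay": 0, "az": 0, "dx": 0, "dy": 0, "dz": 1, "claw": 20}, {"ax": 0, "ay": 0, "az": 0, "dx": 0, "dy": 0, "dz": 0.8, "claw": 20}, {"ax": 0, "ay": 0, "az": 0, "dx": 0, "dy": 0, "dz": 0, "claw": 20}, {"ax": 0, "ay": 0, "az": 0, "dx": 0, "dy": 0, "dz": 0, "claw": 20}]}}

```text
time_s: 31.45
tcp_pos: [0.5289, -0.1528, 0.0417]
ee_rot: [[0.698, -0.716, 0.0], [-0.716, -0.698, -0.0], [0.0, -0.0, -1.0]]
wrist_force: [0.5, -0.3, -1.3]
gripper_width: 0.313
gripper_force: 30.0
```

Emit:
{"name": "play_rows", "arguments": {"steps": [{"ax": 0, "ay": 0, "az": 0, "dx": 0, "dy": 0, "dz": 0.5, "claw": 20}, {"ax": 0, "ay": 0, "az": 0, "dx": 0, "dy": 0, "dz": 0.5, "claw": 20}, {"ax": 0, "ay": 0, "az": 0, "dx": 0, "dy": 0, "dz": 0.4, "claw": 20}, {"ax": 0, "ay": 0, "az": 0, "dx": 0, "dy": 0, "dz": 0, "claw": 20}, {"ax": 0, "ay": 0, "az": 0, "dx": 0, "dy": 0, "dz": 0, "claw": 20}]}}

```text
time_s: 31.95
tcp_pos: [0.5289, -0.1528, 0.0404]
ee_rot: [[0.698, -0.716, 0.0], [-0.716, -0.698, -0.0], [0.0, -0.0, -1.0]]
wrist_force: [-1.0, 0.3, 1.8]
gripper_width: 0.318
gripper_force: 30.0
```

Contact made: the vertical force went from -1.3 to +1.8 N. I'll release and lift.

Emit:
{"name": "play_rows", "arguments": {"steps": [{"ax": 0, "ay": 0, "az": 0, "dx": 0, "dy": 0, "dz": 0.2, "claw": 20}, {"ax": 0, "ay": 0, "az": 0, "dx": 0, "dy": 0, "dz": 0, "claw": 20}, {"ax": 0, "ay": 0, "az": 0, "dx": 0, "dy": 0, "dz": 0, "claw": 29}, {"ax": 0, "ay": 0, "az": 0, "dx": 0, "dy": 0, "dz": 0, "claw": 31}, {"ax": 0, "ay": 0, "az": 0, "dx": 0, "dy": 0, "dz": 0, "claw": 34}, {"ax": 0, "ay": 0, "az": 0, "dx": 0, "dy": 0, "dz": 0, "claw": 40}, {"ax": 0, "ay": 0, "az": 0, "dx": 0, "dy": 0, "dz": 0, "claw": 50}, {"ax": 0, "ay": 0, "az": 0, "dx": 0, "dy": 0, "dz": 0, "claw": 60}, {"ax": 0, "ay": 0, "az": 0, "dx": 0, "dy": 0, "dz": 0, "claw": 60}, {"ax": 0, "ay": 0, "az": 0, "dx": 0, "dy": 0, "dz": -4, "claw": 60}, {"ax": 0, "ay": 0, "az": 0, "dx": 0, "dy": 0, "dz": -8, "claw": 60}, {"ax": 0, "ay": 0, "az": 0, "dx": 0, "dy": 0, "dz": -14, "claw": 60}, {"ax": 0, "ay": 0, "az": 0, "dx": 0, "dy": 0, "dz": -20, "claw": 60}, {"ax": 0, "ay": 0, "az": 0, "dx": 0, "dy": 0, "dz": -20, "claw": 60}, {"ax": 0, "ay": 0, "az": 0, "dx": 0, "dy": 0, "dz": -14, "claw": 60}, {"ax": 0, "ay": 0, "az": 0, "dx": 0, "dy": 0, "dz": -8, "claw": 60}, {"ax": 0, "ay": 0, "az": 0, "dx": 0, "dy": 0, "dz": 0, "claw": 60}, {"ax": 0, "ay": 0, "az": 0, "dx": 0, "dy": 0, "dz": 0, "claw": 60}]}}

```text
time_s: 33.75
tcp_pos: [0.5284, -0.1527, 0.1277]
ee_rot: [[0.698, -0.716, -0.001], [-0.716, -0.698, 0.0], [-0.001, 0.0, -1.0]]
wrist_force: [0.6, -0.8, -0.4]
gripper_width: 0.691
gripper_force: 0.0
```

```bash
python3 go.py red,.128 red,.03; python3 - <<'E'
from station import *
import cv2
c=capture("scene");cv2.imwrite("pics/s6.png",cv2.resize(c["frame"][150:280,130:450],None,fx=2.5,fy=2.5))
E
```

```text
t 33.75 p [ 0.5284 -0.1527  0.1277] yaw -45.72 z [-5.e-04  3.e-04 -1.e+00] w 60.09128343175689 f [ 0.6 -0.8 -0.4] j [  0.8  20.9 -18.7  -0.  -50.5  43.5]
turn [0.01 0.03 0.02]
red,.128 shift mm [-2.671e+02 -3.237e+02 -3.000e-01]
red,.03 shift mm [ 0.  0. 98.]
```

View pics/s6.png

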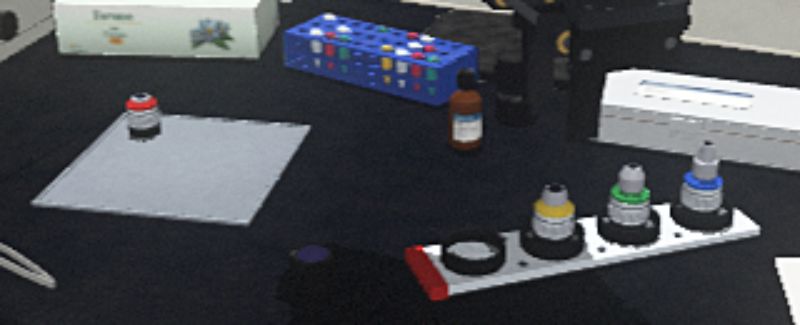

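Yellow is upright in cup 2 at (553,220), with only red left. Cup 1 at (473,253) is empty.

Emit:
{"name": "play_rows", "arguments": {"steps": [{"ax": 0, "ay": 0, "az": 0, "dx": -5, "dy": -6, "dz": 0, "claw": 60}, {"ax": 0, "ay": 0, "az": 0, "dx": -12, "dy": -14.5, "dz": 0, "claw": 60}, {"ax": 0, "ay": 0, "az": 0, "dx": -19.7, "dy": -23.9, "dz": 0, "claw": 60}, {"ax": 0, "ay": 0, "az": 0, "dx": -19.7, "dy": -23.9, "dz": 0, "claw": 60}, {"ax": 0, "ay": 0, "az": 0, "dx": -19.7, "dy": -23.9, "dz": 0, "claw": 60}, {"ax": 0, "ay": 0, "az": 0, "dx": -19.7, "dy": -23.9, "dz": 0, "claw": 60}, {"ax": 0, "ay": 0, "az": 0, "dx": -19.7, "dy": -23.9, "dz": 0, "claw": 60}, {"ax": 0, "ay": 0, "az": 0, "dx": -19.7, "dy": -23.9, "dz": 0, "claw": 60}, {"ax": 0, "ay": 0, "az": 0, "dx": -19.7, "dy": -23.9, "dz": 0, "claw": 60}, {"ax": 0, "ay": 0, "az": 0, "dx": -19.7, "dy": -23.9, "dz": 0, "claw": 60}, {"ax": 0, "ay": 0, "az": 0, "dx": -19.7, "dy": -23.9, "dz": 0, "claw": 60}, {"ax": 0, "ay": 0, "az": 0, "dx": -19.7, "dy": -23.9, "dz": 0, "claw": 60}, {"ax": 0, "ay": 0, "az": 0, "dx": -19.7, "dy": -23.9, "dz": 0, "claw": 60}, {"ax": 0, "ay": 0, "az": 0, "dx": -19.7, "dy": -23.9, "dz": 0, "claw": 60}, {"ax": 0, "ay": 0, "az": 0, "dx": -9.5, "dy": -11.5, "dz": 0, "claw": 60}, {"ax": 0, "ay": 0, "az": 0, "dx": -4, "dy": -4.9, "dz": 0, "claw": 60}, {"ax": 0, "ay": 0, "az": 0, "dx": 0, "dy": 0, "dz": 0, "claw": 60}, {"ax": 0, "ay": 0, "az": 0, "dx": 0, "dy": 0, "dz": 0, "claw": 60}]}}

```text
time_s: 35.6
tcp_pos: [0.5738, 0.2633, 0.1277]
ee_rot: [[0.698, -0.716, -0.001], [-0.716, -0.698, -0.001], [-0.0, 0.001, -1.0]]
wrist_force: [0.4, 0.5, 0.0]
gripper_width: 0.688
gripper_force: 0.0
```

```bash
python3 go.py red,.03
```

```text
t 35.6 p [0.5738 0.2633 0.1277] yaw -45.76 z [-9.e-04 -6.e-04 -1.e+00] w 59.85510391786916 f [0.4 0.5 0. ] j [ 39.3  27.9  -6.8  -0.  -55.4   4.9]
turn [ 0.06  0.01 -0.02]
red,.03 shift mm [-0.9 -0.8 97.7]
```

Emit:
{"name": "play_rows", "arguments": {"steps": [{"ax": 0, "ay": 0, "az": 0, "dx": -0.9, "dy": -0.8, "dz": 10, "claw": 60}, {"ax": 0, "ay": 0, "az": 0, "dx": 0, "dy": 0, "dz": 15, "claw": 60}, {"ax": 0, "ay": 0, "az": 0, "dx": 0, "dy": 0, "dz": 18, "claw": 60}, {"ax": 0, "ay": 0, "az": 0, "dx": 0, "dy": 0, "dz": 18, "claw": 60}, {"ax": 0, "ay": 0, "az": 0, "dx": 0, "dy": 0, "dz": 14, "claw": 60}, {"ax": 0, "ay": 0, "az": 0, "dx": 0, "dy": 0, "dz": 10, "claw": 60}, {"ax": 0, "ay": 0, "az": 0, "dx": 0, "dy": 0, "dz": 7, "claw": 60}, {"ax": 0, "ay": 0, "az": 0, "dx": 0, "dy": 0, "dz": 3.5, "claw": 60}, {"ax": 0, "ay": 0, "az": 0, "dx": 0, "dy": 0, "dz": 2, "claw": 60}, {"ax": 0, "ay": 0, "az": 0, "dx": 0, "dy": 0, "dz": 0, "claw": 60}, {"ax": 0, "ay": 0, "az": 0, "dx": 0, "dy": 0, "dz": 0, "claw": 45}, {"ax": 0, "ay": 0, "az": 0, "dx": 0, "dy": 0, "dz": 0, "claw": 38}, {"ax": 0, "ay": 0, "az": 0, "dx": 0, "dy": 0, "dz": 0, "claw": 34}, {"ax": 0, "ay": 0, "az": 0, "dx": 0, "dy": 0, "dz": 0, "claw": 31}, {"ax": 0, "ay": 0, "az": 0, "dx": 0, "dy": 0, "dz": 0, "claw": 28}, {"ax": 0, "ay": 0, "az": 0, "dx": 0, "dy": 0, "dz": 0, "claw": 20}, {"ax": 0, "ay": 0, "az": 0, "dx": 0, "dy": 0, "dz": 0, "claw": 20}, {"ax": 0, "ay": 0, "az": 0, "dx": 0, "dy": 0, "dz": 0, "claw": 20}, {"ax": 0, "ay": 0, "az": 0, "dx": 0, "dy": 0, "dz": 0, "claw": 20}]}}

```text
time_s: 37.5
tcp_pos: [0.5738, 0.2653, 0.0305]
ee_rot: [[0.698, -0.716, -0.001], [-0.716, -0.698, -0.001], [-0.0, 0.001, -1.0]]
wrist_force: [-2.0, -1.1, 1.4]
gripper_width: 0.314
gripper_force: 30.0
```

Emit:
{"name": "play_rows", "arguments": {"steps": [{"ax": 0, "ay": 0, "az": 0, "dx": 0, "dy": 0, "dz": -4, "claw": 20}, {"ax": 0, "ay": 0, "az": 0, "dx": 0, "dy": 0, "dz": -8, "claw": 20}, {"ax": 0, "ay": 0, "az": 0, "dx": 0, "dy": 0, "dz": -14, "claw": 20}, {"ax": 0, "ay": 0, "az": 0, "dx": 0, "dy": 0, "dz": -18, "claw": 20}, {"ax": 0, "ay": 0, "az": 0, "dx": 0, "dy": 0, "dz": -18, "claw": 20}, {"ax": 0, "ay": 0, "az": 0, "dx": 0, "dy": 0, "dz": -18, "claw": 20}, {"ax": 0, "ay": 0, "az": 0, "dx": 0, "dy": 0, "dz": -18, "claw": 20}, {"ax": 0, "ay": 0, "az": 0, "dx": 0, "dy": 0, "dz": -12, "claw": 20}, {"ax": 0, "ay": 0, "az": 0, "dx": 0, "dy": 0, "dz": -6, "claw": 20}, {"ax": 0, "ay": 0, "az": 0, "dx": 0, "dy": 0, "dz": 0, "claw": 20}, {"ax": 0, "ay": 0, "az": 0, "dx": 0, "dy": 0, "dz": 0, "claw": 20}]}}

```text
time_s: 38.6
tcp_pos: [0.5736, 0.2653, 0.1458]
ee_rot: [[0.698, -0.716, -0.001], [-0.716, -0.698, -0.001], [-0.0, 0.001, -1.0]]
wrist_force: [0.0, -0.3, -1.6]
gripper_width: 0.31
gripper_force: 30.0
```

```bash
python3 go.py c1,.147 c1,.0415
```

```text
t 38.6 p [0.5736 0.2653 0.1458] yaw -45.73 z [-1.2e-03 -5.0e-04 -1.0e+00] w 26.99908872372062 f [ 0.  -0.3 -1.6] j [ 39.5  26.9  -5.5  -0.  -57.7   4.8]
turn [0.07 0.03 0.01]
c1,.147 shift mm [203.7 323.7  -1.2]
c1,.0415 shift mm [  0.    0.  105.5]
```

Emit:
{"name": "play_rows", "arguments": {"steps": [{"ax": 0, "ay": 0, "az": 0, "dx": 5, "dy": 8, "dz": 0, "claw": 20}, {"ax": 0, "ay": 0, "az": 0, "dx": 10, "dy": 16, "dz": 0, "claw": 20}, {"ax": 0, "ay": 0, "az": 0, "dx": 14.6, "dy": 23.2, "dz": 0, "claw": 20}, {"ax": 0, "ay": 0, "az": 0, "dx": 14.6, "dy": 23.2, "dz": 0, "claw": 20}, {"ax": 0, "ay": 0, "az": 0, "dx": 14.6, "dy": 23.2, "dz": 0, "claw": 20}, {"ax": 0, "ay": 0, "az": 0, "dx": 14.6, "dy": 23.2, "dz": 0, "claw": 20}, {"ax": 0, "ay": 0, "az": 0, "dx": 14.6, "dy": 23.2, "dz": 0, "claw": 20}, {"ax": 0, "ay": 0, "az": 0, "dx": 14.6, "dy": 23.2, "dz": 0, "claw": 20}, {"ax": 0, "ay": 0, "az": 0, "dx": 14.6, "dy": 23.2, "dz": 0, "claw": 20}, {"ax": 0, "ay": 0, "az": 0, "dx": 14.6, "dy": 23.2, "dz": 0, "claw": 20}, {"ax": 0, "ay": 0, "az": 0, "dx": 14.6, "dy": 23.2, "dz": 0, "claw": 20}, {"ax": 0, "ay": 0, "az": 0, "dx": 14.6, "dy": 23.2, "dz": 0, "claw": 20}, {"ax": 0, "ay": 0, "az": 0, "dx": 14.6, "dy": 23.2, "dz": 0, "claw": 20}, {"ax": 0, "ay": 0, "az": 0, "dx": 14.6, "dy": 23.2, "dz": 0, "claw": 20}, {"ax": 0, "ay": 0, "az": 0, "dx": 9.5, "dy": 15, "dz": 0, "claw": 20}, {"ax": 0, "ay": 0, "az": 0, "dx": 4, "dy": 6.3, "dz": 0, "claw": 20}, {"ax": 0, "ay": 0, "az": 0, "dx": 0, "dy": 0, "dz": 0, "claw": 20}, {"ax": 0, "ay": 0, "az": 0, "dx": 0, "dy": 0, "dz": 0, "claw": 20}]}}

```text
time_s: 40.4
tcp_pos: [0.4844, -0.1063, 0.1464]
ee_rot: [[0.698, -0.716, -0.0], [-0.716, -0.698, 0.0], [-0.0, -0.0, -1.0]]
wrist_force: [-0.2, 0.3, -0.8]
gripper_width: 0.316
gripper_force: 30.0
```

```bash
python3 go.py c1,.0415
```

```text
t 40.4 p [ 0.4844 -0.1063  0.1464] yaw -45.72 z [-0.  0. -1.] w 27.4991246273008 f [-0.2  0.3 -0.8] j [  6.4  14.7 -24.7  -0.  -50.6  37.9]
turn [-0.    0.    0.02]
c1,.0415 shift mm [-1.000e-01  4.000e-01  1.049e+02]
```

Emit:
{"name": "play_rows", "arguments": {"steps": [{"ax": 0, "ay": 0, "az": 0, "dx": 0, "dy": 0.4, "dz": 6, "claw": 20}, {"ax": 0, "ay": 0, "az": 0, "dx": 0, "dy": 0, "dz": 12, "claw": 20}, {"ax": 0, "ay": 0, "az": 0, "dx": 0, "dy": 0, "dz": 16, "claw": 20}, {"ax": 0, "ay": 0, "az": 0, "dx": 0, "dy": 0, "dz": 16, "claw": 20}, {"ax": 0, "ay": 0, "az": 0, "dx": 0, "dy": 0, "dz": 14, "claw": 20}, {"ax": 0, "ay": 0, "az": 0, "dx": 0, "dy": 0, "dz": 10, "claw": 20}, {"ax": 0, "ay": 0, "az": 0, "dx": 0, "dy": 0, "dz": 6, "claw": 20}, {"ax": 0, "ay": 0, "az": 0, "dx": 0, "dy": 0, "dz": 6, "claw": 20}, {"ax": 0, "ay": 0, "az": 0, "dx": 0, "dy": 0, "dz": 5, "claw": 20}, {"ax": 0, "ay": 0, "az": 0, "dx": 0, "dy": 0, "dz": 4, "claw": 20}, {"ax": 0, "ay": 0, "az": 0, "dx": 0, "dy": 0, "dz": 3, "claw": 20}, {"ax": 0, "ay": 0, "az": 0, "dx": 0, "dy": 0, "dz": 3, "claw": 20}, {"ax": 0, "ay": 0, "az": 0, "dx": 0, "dy": 0, "dz": 2, "claw": 20}, {"ax": 0, "ay": 0, "az": 0, "dx": 0, "dy": 0, "dz": 1, "claw": 20}, {"ax": 0, "ay": 0, "az": 0, "dx": 0, "dy": 0, "dz": 0.8, "claw": 20}, {"ax": 0, "ay": 0, "az": 0, "dx": 0, "dy": 0, "dz": 0, "claw": 20}, {"ax": 0, "ay": 0, "az": 0, "dx": 0, "dy": 0, "dz": 0, "claw": 20}]}}

```text
time_s: 42.1
tcp_pos: [0.4844, -0.1066, 0.0417]
ee_rot: [[0.698, -0.716, 0.0], [-0.716, -0.698, 0.0], [0.0, -0.0, -1.0]]
wrist_force: [0.4, -0.4, -1.1]
gripper_width: 0.311
gripper_force: 30.0
```

Emit:
{"name": "play_rows", "arguments": {"steps": [{"ax": 0, "ay": 0, "az": 0, "dx": 0, "dy": 0, "dz": 0.5, "claw": 20}, {"ax": 0, "ay": 0, "az": 0, "dx": 0, "dy": 0, "dz": 0.5, "claw": 20}, {"ax": 0, "ay": 0, "az": 0, "dx": 0, "dy": 0, "dz": 0.3, "claw": 20}, {"ax": 0, "ay": 0, "az": 0, "dx": 0, "dy": 0, "dz": 0, "claw": 20}, {"ax": 0, "ay": 0, "az": 0, "dx": 0, "dy": 0, "dz": 0, "claw": 20}]}}

```text
time_s: 42.6
tcp_pos: [0.4844, -0.1066, 0.0404]
ee_rot: [[0.698, -0.716, 0.0], [-0.716, -0.698, -0.0], [0.0, -0.0, -1.0]]
wrist_force: [-0.3, 0.4, -0.4]
gripper_width: 0.315
gripper_force: 30.0
```

Emit:
{"name": "play_rows", "arguments": {"steps": [{"ax": 0, "ay": 0, "az": 0, "dx": 0, "dy": 0, "dz": 0.3, "claw": 20}, {"ax": 0, "ay": 0, "az": 0, "dx": 0, "dy": 0, "dz": 0, "claw": 20}, {"ax": 0, "ay": 0, "az": 0, "dx": 0, "dy": 0, "dz": 0, "claw": 29}, {"ax": 0, "ay": 0, "az": 0, "dx": 0, "dy": 0, "dz": 0, "claw": 31}, {"ax": 0, "ay": 0, "az": 0, "dx": 0, "dy": 0, "dz": 0, "claw": 34}, {"ax": 0, "ay": 0, "az": 0, "dx": 0, "dy": 0, "dz": 0, "claw": 40}, {"ax": 0, "ay": 0, "az": 0, "dx": 0, "dy": 0, "dz": 0, "claw": 50}, {"ax": 0, "ay": 0, "az": 0, "dx": 0, "dy": 0, "dz": 0, "claw": 60}, {"ax": 0, "ay": 0, "az": 0, "dx": 0, "dy": 0, "dz": 0, "claw": 60}, {"ax": 0, "ay": 0, "az": 0, "dx": 0, "dy": 0, "dz": -4, "claw": 60}, {"ax": 0, "ay": 0, "az": 0, "dx": 0, "dy": 0, "dz": -8, "claw": 60}, {"ax": 0, "ay": 0, "az": 0, "dx": 0, "dy": 0, "dz": -14, "claw": 60}, {"ax": 0, "ay": 0, "az": 0, "dx": 0, "dy": 0, "dz": -20, "claw": 60}, {"ax": 0, "ay": 0, "az": 0, "dx": 0, "dy": 0, "dz": -25, "claw": 60}, {"ax": 0, "ay": 0, "az": 0, "dx": 0, "dy": 0, "dz": -25, "claw": 60}, {"ax": 0, "ay": 0, "az": 0, "dx": 0, "dy": 0, "dz": -25, "claw": 60}, {"ax": 0, "ay": 0, "az": 0, "dx": 0, "dy": 0, "dz": -15, "claw": 60}, {"ax": 0, "ay": 0, "az": 0, "dx": 0, "dy": 0, "dz": -8, "claw": 60}, {"ax": 0, "ay": 0, "az": 0, "dx": 0, "dy": 0, "dz": 0, "claw": 60}, {"ax": 0, "ay": 0, "az": 0, "dx": 0, "dy": 0, "dz": 0, "claw": 60}]}}

```text
time_s: 44.6
tcp_pos: [0.4837, -0.1065, 0.1835]
ee_rot: [[0.698, -0.716, -0.001], [-0.716, -0.698, 0.0], [-0.001, 0.001, -1.0]]
wrist_force: [-0.5, -0.1, -0.7]
gripper_width: 0.689
gripper_force: 0.0
```

```bash
python3 - <<'E'
from station import *
import cv2
c=capture("scene");cv2.imwrite("pics/s7.png",cv2.resize(c["frame"][150:280,280:450],None,fx=4.5,fy=4.5))
s=sense();print(s['time_s'],s['tcp_pos'],s['wrist_force'])
E
```

```text
44.65 [ 0.48362332 -0.10658321  0.18314103] [0.3831735  0.14481824 0.28300101]
```

View pics/s7.png

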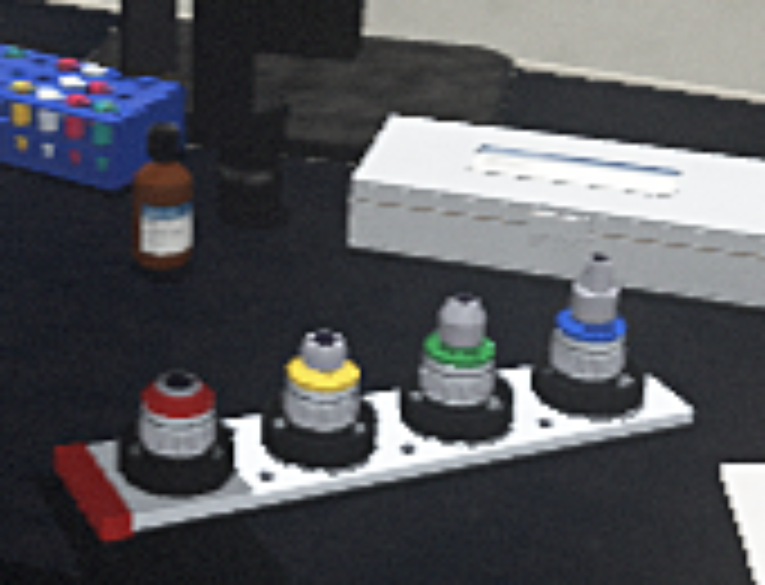

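All four stand upright and seated in their cups, in the order red (178,430), yellow (322,400), green (458,370), blue (588,350) from the red end. The bottle has not moved, and the gripper is clear.

```bash
python3 -c "
from station import *
print(finish_job())"
```

```text
the job is handed in; nothing more can be done
None
```

The job is handed in at 44.65 s: from the red end the cups hold red, yellow, green and blue, all upright and fully down in the last picture, and the oil bottle was not touched.

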